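Pack the spare grill plates snug in their rack

TASK

Take the two grill plates off the sloping display stand and stand them upright in the steel rack with the plate that is already there: the thick ribbed one in the middle, the smooth one last, next to the sliding end stop. Once both are let go, press the stop firmly but not roughly (about 20 N) against them until all three stand snug and square against the end wall with no gaps, and let go of it. Leave the other things on the counter alone.

Things in the scene. Friction and masses are not known exactly. Their poses are not given: they have to be found in the camera images.
- rack: Open steel storage rack, fixed, 184 mm wide (x), 340 mm long (y). Origin: centre of underside; z up. Plates stand on its floor, 12 mm above the origin, their 140 mm length along its x, faces square to its y. A rim along each long side (inner faces 164 mm apart) rises 12 mm above the floor. At the +y end: end wall, 150 mm wide, 10 mm thick, 75 mm above the floor; the sliding stop faces it
- wall_face (a point): Foot of the end wall's inner face, at floor level, mid-width: 150 mm from the rack's origin along its +y, 12 mm up. Axes as the rack's
- stop (a joint): Slide of the end stop along the rack (m): 0 is fully back (230 mm of free length between stop and end wall), growing as it moves towards the end wall, at most 0.200; free length = 0.230 - value. It slides against about 3 N of friction plus 8 N per m/s and stays where it is left; sliding the plates along adds up to about 11 N of drag
- stop_face (a point): Centre of the end stop's flat front face, which looks to the end wall (rack's +y): face 130 mm wide, 75 mm tall from the rack's floor up, 8 mm thick; this point is 37.5 mm above the rack's floor. Axes as the rack's
- stop_fin (a point): Centre of the upright fin behind the stop's face, for pushing or pinching: 14 mm thick (rack's x), 37 mm long (y, from 8 to 45 mm behind the front face), top edge 76 mm above the rack floor; this point is 37.5 mm above the floor, 26.5 mm behind the front face. A 6 mm foot, 130 mm wide, lies on the floor from the face to 53 mm behind it. Axes as the rack's
- stand: Grey sloping display stand, fixed, base 160 x 340 mm, two bays side by side along y (at -85 and +85 mm). Origin: centre of underside. In each bay a plate rests on a ledge, leaning back 0.52 rad from upright, top towards the stand's -x, against two 12 mm arms reaching 105 mm up its back, 98 mm free between them. The ledge's front lip rises 12 mm: lift plates out along their slope
- ribbed_center (a point): Centre of the thick ribbed grill plate, dark cast metal, 140 mm long, 130 mm tall, 30 mm thick over its ribs, 0.31 to 0.59 kg, loose, in one of the two bays. Axes: x through the thickness towards the ribbed face (in the stand: forward and up), y along the 140 mm, z along the 130 mm height (in the stand: up the slope). The lower edge is 65 mm below the centre
- smooth_center (a point): Centre of the thinner smooth grill plate, dark cast metal, 140 mm long, 130 mm tall, 20 mm thick, 0.24 to 0.46 kg, loose, in the other bay. Axes as for the ribbed plate
- resident_center (a point): Centre of a smooth plate of the same kind (140 mm long, 130 mm tall, 20 mm thick), which already stands in the rack, up to 12 mm off the end wall. Axes: x through the thickness (towards the end wall), y along the 140 mm, z up
- pan: Bystander: small steel pot, 100 mm across, 70 mm high. Origin: centre of its underside
- shaker: Bystander: steel shaker jar, 56 mm across, 100 mm high. Origin: centre of its underside
- turner: Bystander: a spatula lying on the counter. Origin: its underside, its x along the handle towards the blade
There are look-alikes about, which are no part of the job. What is shaped like the part that bears ribbed_center but pink or purple is not meant.

How it is judged:
On the way, in this order (a step that is already met when the one before it is completed fails the run):
1. all three plates stand upright between the rack's end wall and its stop, the smooth one 55 mm or more from the wall, the ribbed one 32 mm or more from wall and stop (centres), all let go (x of ribbed_center in the frame of rack between -0.015 and 0.015 m and z of ribbed_center in the frame of rack between 0.072 and 0.083 m and angle between each of ribbed_center, smooth_center, resident_center's own z axis and vertical below 0.1 rad and x of smooth_center in the frame of rack between -0.015 and 0.015 m and z of smooth_center in the frame of rack between 0.072 and 0.083 m and x of resident_center in the frame of rack between -0.015 and 0.015 m and z of resident_center in the frame of rack between 0.072 and 0.083 m and y of smooth_center in the frame of stop_face above 0.007 m and y of smooth_center in the frame of wall_face below -0.055 m and y of ribbed_center in the frame of wall_face below -0.032 m and y of ribbed_center in the frame of stop_face above 0.032 m and y of resident_center in the frame of stop_face above 0.055 m and y of resident_center in the frame of wall_face below -0.007 m and contact force between the fingers and ribbed below 0.3 N and contact force between the fingers and smooth below 0.3 N and contact force between the fingers and resident below 0.3 N), for 0.2 s.
2. the stop is pressed against the smooth plate with over 10 N, the pack closed up (contact force between stop and smooth above 10 N and value of joint stop above 0.1565 m), for 0.2 s.
At the end, for the whole second after the job is handed in: In order from the end wall: resident, ribbed, smooth plate, stop; all upright on the rack floor (0.1 rad), square to it (0.09 rad), within 15 mm of its middle line; free length between stop and wall under 73.5 mm (plates total 70); all let go, at rest (all of step 1 and angle between the x axis of each of ribbed_center, smooth_center, resident_center and the y axis of rack, either way round below 0.09 rad and value of joint stop above 0.1565 m and linear speed of each of ribbed, smooth, resident below 0.02 m/s); the robot touches nothing.
It fails at once if the stop is rammed against the plates with more than 40 N (contact force between stop and smooth above 40 N).
It fails at once if the pan is disturbed (moved over 30 mm) (distance of pan from where it was at the start of the episode above 0.03 m).
It fails at once if the shaker is disturbed (moved over 30 mm) (distance of shaker from where it was at the start of the episode above 0.03 m).
It fails at once if the turner is disturbed (moved over 30 mm) (distance of turner from where it was at the start of the episode above 0.03 m).
It also fails if it takes over 72 s, if anything falls off the work surface, if the arm or the gripper's body presses on something with over 40 N, if the wrist force passes 120 N, or if a joint passes its speed limit or range.

ROBOT

A 6-joint arm with a two-finger parallel gripper is mounted at the origin on the work surface. World frame = base frame: x ahead of the robot, y to its left, z up, the work surface at z = 0. Lengths are in m, angles in rad, forces in N, time in s.
With the tool pointing down it reaches from about 0.325 to 0.775 m from the base axis. Payload 9.3 kg.
Tool frame: the origin (TCP) lies midway between the tips of the shut fingers; the grasp point (between the pads) lies 19 mm behind it (pinch_z is the distance from the TCP to the grasp point, in m); z points along the fingers, y is the direction in which the jaws open and shut (so a half turn about z gives the same grasp; the last joint's range is limited). The gripper opens to 85 mm and grips with 20 to 120 N. Pads are 22 mm wide; open, the fingers measure 114 mm over their backs; the gripper's body (76 mm by 85 mm) begins 54 mm behind the grasp point. The pads swing forward as they close: fully open they stand 13 mm farther back than shut.
Start: joints at [-1.472, 0.259, 0.021, 1.334, 0, 1.418], TCP at [0.137, -0.533, 0.204] pointing down, gripper open.
Joint ranges: [-3.04, 3.04], [-0.91, 1.82], [-1.04, 1.36], [-1.92, 1.95], [-1.52, 1.45], [-3.14, 3.14]. Speed limits (rad/s): [2.22, 2.22, 2.79, 3.14, 3.14, 3.14].

INTERFACE

Orientations are given as a unit quaternion [x, y, z, w].
In Python, from plant import read_state, get_image, hand_in, pinch_z gives the robot as it stands. The module is installed in compiled form; this text tells all that it offers.
- The arm moves only by the shell command python3 -m inch 'ROWS' [OPENING] [FORCE]. ROWS is JSON, a list of rows, each a list of 2 entries, a list of its own where there are three numbers: the shift along the tool's x, y, z in mm, then the turn, a rotation vector about the tool's x, y, z in rad. In form: [[[tx, ty, tz], [wx, wy, wz]], ...]. A call has 1 to 10 rows; each row shifts and turns the commanded pose from where the row before left it, along the tool's axes as they then stand; what a row does not reach is not made up. A row lasts 1/12 s, in which the tool goes at most 41.7 mm and 7.16 degrees, less where a joint would pass 70% of its speed; a pose out of reach is approached as far as the arm can. A call with a gripper value outside its range is refused whole. OPENING is the opening, from 0 (shut) to 1 (fully open), set as the call begins (- or left out, the last holds). The fingers move at their own pace and stop on an object; FORCE is the grip in N (left out, the last holds). Time passes only in rows, so rows that do not move let the fingers close. It gives the time, the measured TCP pose, the force and the opening at its end, in the units of the state.
- read_state(): the state, without advancing time (a new reading comes with each control period).
- get_image(name): name is "scene" or "side" or "wrist"; returns a dict with "color" (420x560x3 uint8, red, green, blue), "z_map" (420x560 float32, m along the optical axis (not along the pixel's ray), 0 where there is no reading), "fov_y" (degrees; the focal length in pixels is half the picture's height over the tangent of half this angle, whatever the lens; pixels are square), "cx", "cy" (the principal point, pixels), "view" (4x4, takes a point from world to camera coordinates); the wrist camera has in their place "mount" (4x4, takes a point from camera to tool coordinates, whose origin is the TCP and whose axes are the flange's). Camera axes: x right, y down, z forward; pixel columns grow to the right and rows downward; lengths in m; the calibration is good to about 2 mm. A picture is of the moment at which its call begins: read the wrist's pose just before it.
- hand_in(): hands the job in, once; it reports no verdict.
The state is a dict: "time_s": time; "joints": joint angles; "dq": joint speeds; "effort": joint torques, N m; "ee_pos": TCP position; "tcp_rot": TCP orientation; "force": force on the tool from outside, world axes, zero at the start; "moment": the same for the moment, N m; "opening": finger opening in m.
Only numpy, scipy, OpenCV 4.12 (cv2) and the standard library are available. Lean on these libraries where they do the work, as an engineer would, in place of code of your own. Each camera call takes 0.05 s, during which the arm holds its last target.

## Working session

There is one attempt and no reset: what is moved stays moved. The work goes in short steps, Python scripts to look and compute and a shell command to move; the robot and the scene stay as the last step left them, time stands still between calls to the robot, and variables do not carry over. Pictures are saved under pics/ and viewed, and the job is handed in when it is done.

```bash
mkdir -p pics; ls; cat > h.py <<'E'
import numpy as np, cv2, json
from plant import read_state, get_image, pinch_z
from scipy.spatial.transform import Rotation as R
def tcp():
    s=read_state(); T=np.eye(4); T[:3,:3]=R.from_quat(s["tcp_rot"]).as_matrix(); T[:3,3]=s["ee_pos"]; return T,s
def grab(name,fn):
    T,s=tcp(); im=get_image(name)
    h=im["color"].shape[0]; f=h/2/np.tan(np.radians(im["fov_y"])/2)
    C=np.linalg.inv(im["view"]) if "view" in im else T@im["mount"]
    cv2.imwrite(f"pics/{fn}.png",im["color"][:,:,::-1])
    np.savez(f"pics/{fn}.npz",c=im["color"],z=im["z_map"],f=f,cx=im["cx"],cy=im["cy"],C=C)
    return load(fn)
def load(fn): return dict(np.load(f"pics/{fn}.npz"))
def cloud(d):
    v,u=np.mgrid[:d["z"].shape[0],:d["z"].shape[1]]; z=d["z"]
    P=np.stack([(u-d["cx"])/d["f"]*z,(v-d["cy"])/d["f"]*z,z],-1)
    P=P@d["C"][:3,:3].T+d["C"][:3,3]; P[z==0]=np.nan; return P
def crop(fn,x0,y0,x1,y1,k,out):
    i=cv2.imread(f"pics/{fn}.png")[y0:y1,x0:x1]; cv2.imwrite(f"pics/{out}.png",cv2.resize(i,None,fx=k,fy=k,interpolation=cv2.INTER_CUBIC))
E
python3 - <<'E'
from h import *
for n in("scene","side","wrist"):
    d=grab(n,n+"0"); print(n,d["f"],d["cx"],d["cy"],np.round(d["C"],3).tolist())
print(read_state(),pinch_z)
E
```

```text
pics
scene 488.69471716245647 277.7971258170166 203.02816234403022 [[-0.412, 0.481, -0.774, 1.746], [0.911, 0.237, -0.338, 0.616], [0.021, -0.844, -0.536, 0.934], [0.0, 0.0, 0.0, 1.0]]
side 502.30788822246046 284.4409108408465 204.67138739568682 [[-0.724, -0.36, 0.588, -0.583], [-0.69, 0.382, -0.615, 1.272], [-0.003, -0.851, -0.525, 1.075], [0.0, 0.0, 0.0, 1.0]]
wrist 295.6746547759262 282.0751151500495 207.1315948543195 [[0.25, -0.927, -0.279, 0.208], [-0.968, -0.239, -0.071, -0.514], [-0.001, 0.287, -0.958, 0.374], [0.0, 0.0, 0.0, 1.0]]
{'time_s': 0.15, 'joints': array([-1.47158797e+00,  2.59061679e-01,  2.09581172e-02,  1.33372257e+00,
        3.82602154e-06,  1.41823034e+00]), 'dq': array([-0.00158232, -0.00037778,  0.00413131, -0.00091699, -0.00031721,
        0.00010676]), 'effort': array([-1.00342841e-03, -5.55975437e+01,  3.44660211e+01,  1.14884722e-02,
       -3.12727962e-04,  4.29566015e-06]), 'ee_pos': array([ 0.13700822, -0.53241385,  0.20351439]), 'tcp_rot': array([ 9.92086537e-01,  1.25554917e-01,  1.56476931e-05, -5.14668456e-04]), 'force': array([ 0.4320774 , -0.24221175, -0.05151012]), 'moment': array([-0.01416162,  0.03160691, -0.01505226]), 'opening': 0.08545819115391846} 0.0187
```

View pics/scene0.png

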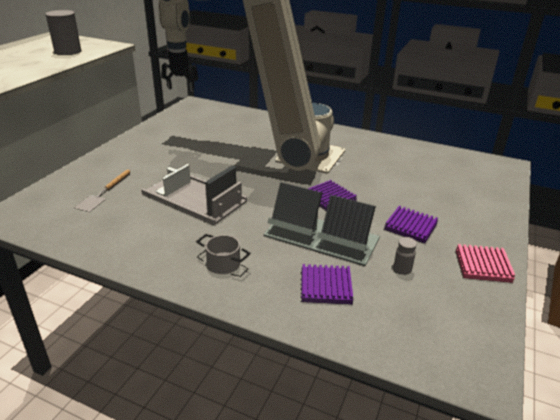

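View pics/side0.png

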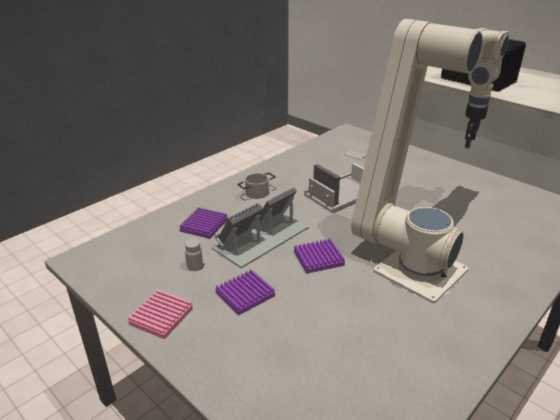

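View pics/wrist0.png

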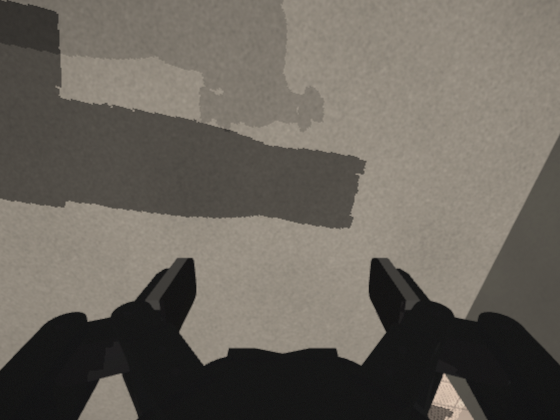

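The scene shows the rack around (195,190): stop at left (175,180), resident and end wall at (225,188). The stand is around (320,225).

The ribbed candidates are the dark one in the stand's right bay (350,222), the purple ones at (333,193), (412,222) and (327,283), and a pink one at (486,262). Only the dark one in the bay fits. The smooth plate is in the left bay at (297,210). I'll confirm this in a crop.

```bash
python3 - <<'E'
from h import *
crop("scene0",130,150,400,280,2.9,"s0c")
crop("side0",200,150,380,270,4,"d0c")
P=cloud(load("scene0"))
def p(*uv):
    for u,v in uv: print((u,v),np.round(P[v,u],3))
p((297,210),(350,222),(225,188),(175,180),(223,255),(405,255),(117,180),(300,240),(200,195))
E
```

```text
(297, 210) [0.542 0.156 0.093]
(350, 222) [0.552 0.332 0.107]
(225, 188) [ 0.516 -0.118  0.088]
(175, 180) [ 0.502 -0.332  0.057]
(223, 255) [0.812 0.043 0.068]
(405, 255) [0.595 0.511 0.075]
(117, 180) [ 0.539 -0.569  0.016]
(300, 240) [0.576 0.185 0.008]
(200, 195) [ 0.484 -0.242  0.009]
```

View pics/s0c.png

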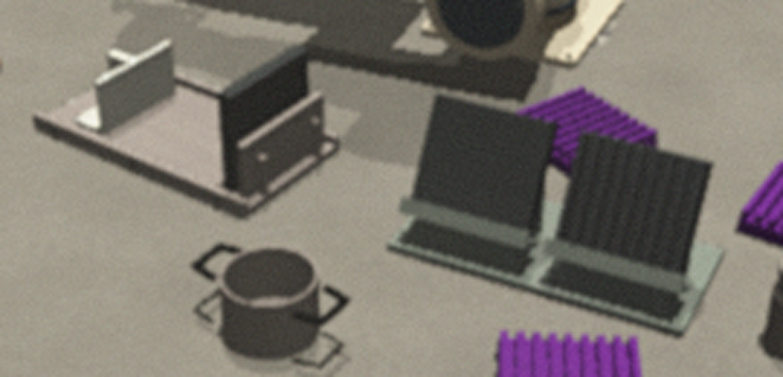

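View pics/d0c.png

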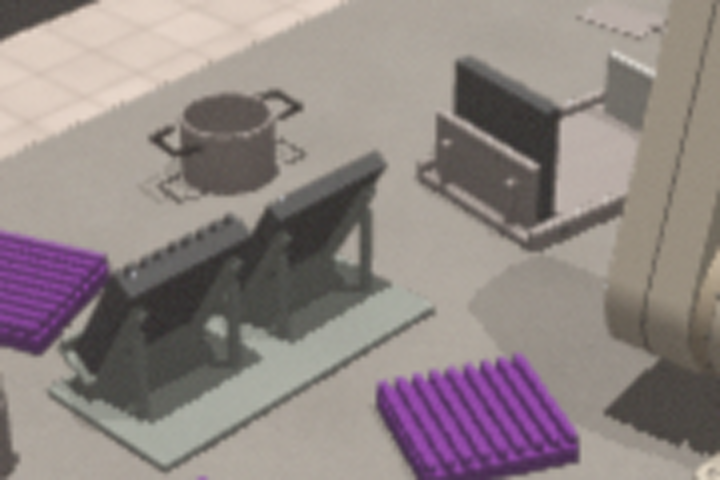

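The crop confirms it: the dark ribbed plate is in the right bay and the smooth one in the left bay. The purple and pink ones lie flat on the counter. Next I'll measure the poses.

```bash
cat > m.py <<'E'
from h import *
def plane(fn,u0,v0,r=6,tol=0.004,box=60,n_it=6,dark=70):
    d=load(fn);P=cloud(d);g=d["c"].max(-1)
    Q=P[v0-r:v0+r+1,u0-r:u0+r+1].reshape(-1,3);Q=Q[~np.isnan(Q[:,0])]
    v1,v2=max(0,v0-box),v0+box;u1,u2=max(0,u0-box),u0+box
    A=P[v1:v2,u1:u2]
    for k in range(n_it):
        c=np.median(Q,0) if k==0 else Q.mean(0); n=np.linalg.svd(Q-Q.mean(0))[2][2]; c=Q.mean(0)
        m=(np.abs((A-c)@n)<tol)&(g[v1:v2,u1:u2]<dark)
        N,L=cv2.connectedComponents(m.astype(np.uint8),connectivity=4)
        l=L[v0-v1,u0-u1]
        if l==0: l=np.argmax(np.bincount(L[L>0]))
        Q=A[L==l]
    if n@(d["C"][:3,3]-c)<0:n=-n
    return c,n,Q
E
python3 - <<'E'
from m import *
for nm,fn,u,v in(("smooth","scene0",297,210),("ribbed","scene0",350,222),("resident","side0",330,180),):
    c,n,Q=plane(fn,u,v)
    y=np.cross([0,0,1],n);y/=np.linalg.norm(y);z=np.cross(n,y)
    a=(Q-c)@y;b=(Q-c)@z
    pa=np.percentile(a,[0.5,99.5]);pb=np.percentile(b,[0.5,99.5])
    print(nm,len(Q),"n",n.round(3),"yaw",np.arctan2(n[1],n[0]).round(3),"tilt",np.arcsin(n[2]).round(3),"ext",np.ptp(pa).round(4),np.ptp(pb).round(4),"facecen",(c+y*pa.mean()+z*pb.mean()).round(4),"rms",((Q-c)@n).std().round(4))
E
```

```text
smooth 1183 n [ 0.871 -0.019  0.49 ] yaw -0.022 tilt 0.513 ext 0.1357 0.1146 facecen [0.538  0.1505 0.1067] rms 0.0021
ribbed 771 n [ 0.867 -0.009  0.499] yaw -0.01 tilt 0.522 ext 0.0983 0.1145 facecen [0.5381 0.1695 0.1062] rms 0.002
resident 227 n [ 0.155  0.988 -0.03 ] yaw 1.415 tilt -0.03 ext 0.1369 0.0882 facecen [ 0.5177 -0.1163  0.094 ] rms 0.002
```

```bash
cat > go.py <<'E'
from h import *
def target(pos,yaw,tilt=0.0):
    "tool x horizontal at yaw; tilt: tool z leans towards tool y by tilt; pos TCP"
    x=np.array([np.cos(yaw),np.sin(yaw),0]); h=np.array([np.sin(yaw),-np.cos(yaw),0])
    z=np.array([0,0,-np.cos(tilt)])+np.sin(tilt)*h
    T=np.eye(4);T[:3,0]=x;T[:3,2]=z;T[:3,1]=np.cross(z,x);T[:3,3]=pos;return T
def plan(T1,N=None,T0=None,vmax=38.,wmax=0.115):
    if T0 is None:T0=tcp()[0]
    D=np.linalg.inv(T0)@T1; w=R.from_matrix(D[:3,:3]).as_rotvec()
    for n in ([N] if N else range(1,80)):
        S=sum(R.from_rotvec(w/n*i).as_matrix() for i in range(n)); t=np.linalg.solve(S,D[:3,3])
        if np.linalg.norm(t)*1e3<=vmax and np.linalg.norm(w)/n<=wmax: break
    A=np.eye(4);A[:3,:3]=R.from_rotvec(w/n).as_matrix();A[:3,3]=t
    X=T0.copy();path=[]
    for i in range(n):X=X@A;path.append(X[:3,3])
    path=np.array(path)
    print("N",n,"row",json.dumps([(t*1e3).round(2).tolist(),(w/n).round(4).tolist()]));print("path",path[::max(1,n//5)].round(3).tolist())
def show():
    T,s=tcp();print("t",round(s["time_s"],2),"p",s["ee_pos"].round(4),"x",T[:3,0].round(3),"z",T[:3,2].round(3),"F",s["force"].round(1),"op",round(s["opening"],4),"q",s["joints"].round(2))
E
python3 -c "
from go import *
plan(target([0.48,-0.24,0.36],0.15))"
```

```text
N 13 row [[30.42, -16.67, -12.03], [-0.0001, -0.0, 0.0078]]
path [[0.162, -0.509, 0.216], [0.213, -0.462, 0.24], [0.265, -0.416, 0.264], [0.318, -0.371, 0.288], [0.371, -0.326, 0.312], [0.425, -0.283, 0.336], [0.48, -0.24, 0.36]]
```

```bash
python3 -m inch '[[[30.4,-16.7,-12],[0,0,0.008]],[[30.4,-16.7,-12],[0,0,0.008]],[[30.4,-16.7,-12],[0,0,0.008]],[[30.4,-16.7,-12],[0,0,0.008]],[[30.4,-16.7,-12],[0,0,0.008]],[[30.4,-16.7,-12],[0,0,0.008]],[[30.4,-16.7,-12],[0,0,0.008]],[[30.4,-16.7,-12],[0,0,0.008]],[[30.4,-16.7,-12],[0,0,0.008]],[[30.4,-16.7,-12],[0,0,0.008]]]' && python3 -m inch '[[[30.4,-16.7,-12],[0,0,0.008]],[[30.4,-16.7,-12],[0,0,0.008]],[[30.4,-16.7,-12],[0,0,0.008]],[[0,0,0],[0,0,0]],[[0,0,0],[0,0,0]]]'
python3 -c "
from go import *
show();grab('wrist','w1')"
```

```text
time_s: 0.98
ee_pos: [0.3991, -0.303, 0.3246]
tcp_rot: [0.996, 0.086, 0.0, 0.0]
force: [0.3, -0.7, 0.2]
opening: 0.0854
time_s: 1.4
ee_pos: [0.4812, -0.2391, 0.3598]
tcp_rot: [0.997, 0.075, -0.0, -0.0]
force: [-0.1, 0.7, -0.9]
opening: 0.0853
t 1.4 p [ 0.4812 -0.2391  0.3598] x [ 0.989  0.151 -0.   ] z [-0.  0. -1.] F [-0.1  0.7 -0.9] op 0.0853 q [-0.62  0.24  0.39  1.72 -0.    2.37]
```

View pics/w1.png

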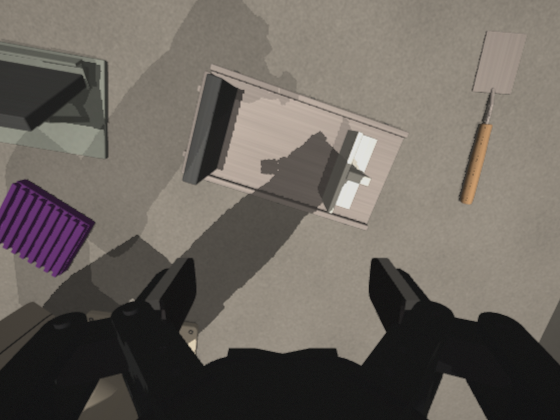

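The wrist view shows the rack from (213,67) to (367,226). The end wall and resident are at left (210,130), and the stop is at (340,170) with its fin at (357,177).

```bash
python3 -c "
from h import *
crop('w1',170,50,420,240,3.2,'w1c')"
```

```text
(no output)
```

View pics/w1c.png

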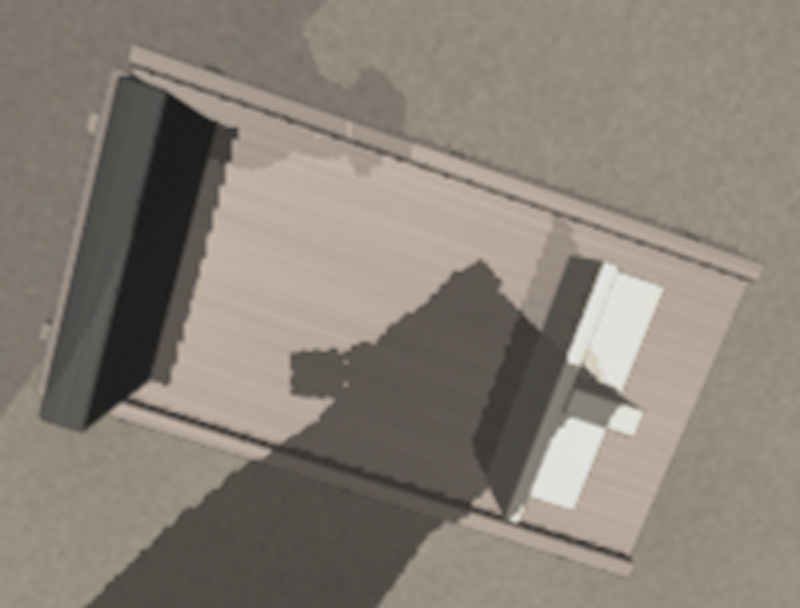

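```bash
cat >> h.py <<'E'
def ray(d,u,v,z):
    c=d["C"][:3,3];r=d["C"][:3,:3]@np.array([(u-d["cx"])/d["f"],(v-d["cy"])/d["f"],1.0]);return c+r*(z-c[2])/r[2]
E
python3 - <<'E'
from h import *
d=load("w1");P=cloud(d)
f=lambda u,v,z:ray(d,170+u/3.2,50+v/3.2,z)
pts=dict(ruA=(133,47,.024),ruB=(762,268,.024),rlB=(632,576,.024),res1=(120,76,.142),res2=(168,90,.142),res3=(88,430,.142),res4=(40,420,.142),st1=(603,260,.087),st2=(512,520,.087))
q={k:f(*v)[:2] for k,v in pts.items()}
for k,v in q.items():print(k,v.round(4))
a=lambda p,q_:np.degrees(np.arctan2(*(q_-p)[::-1]))
print("yaws",a(q["ruB"],q["ruA"])-90,a(q["rlB"],q["ruB"]),a(q["res3"],q["res2"]),a(q["res4"],q["res1"]),a(q["st2"],q["st1"]))
L=lambda i,j:np.linalg.norm(q[i]-q[j]);print(L("ruA","ruB"),L("ruB","rlB"),L("res2","res3"),L("res1","res4"),L("res1","res2"),L("st1","st2"))
for (u,v) in ((140,250),(300,300),(300,120),(400,170),(540,420)):print((u,v),P[int(50+v/3.2),int(170+u/3.2)].round(4))
E
```

```text
ruA [ 0.6162 -0.1064]
ruB [ 0.5609 -0.4385]
rlB [ 0.3835 -0.4116]
res1 [ 0.5909 -0.1306]
res2 [ 0.5888 -0.149 ]
res3 [ 0.4526 -0.1282]
res4 [ 0.4538 -0.108 ]
st1 [ 0.5525 -0.3399]
st2 [ 0.4245 -0.3235]
yaws -9.461483405183287 -8.62656053251968 -8.691927704576646 -9.34875736319384 -7.314732329792969
0.3366862251206157 0.17936799130741318 0.13780297538136543 0.1389572066158156 0.01849425542425926 0.1290175559582507
(140, 250) [ 0.5277 -0.1391  0.1264]
(300, 300) [ 0.5084 -0.2012  0.0124]
(300, 120) [ 0.596  -0.1903  0.0259]
(400, 170) [ 0.5808 -0.2449  0.0119]
(540, 420) [ 0.4747 -0.3271  0.0804]
```

```bash
python3 -c "
from go import *
plan(target([0.48,0.2,0.36],1.5708))"
```

```text
N 13 row [[26.55, -25.54, -0.04], [-0.0001, 0.0, -0.1093]]
path [[0.503, -0.211, 0.36], [0.537, -0.146, 0.36], [0.557, -0.075, 0.36], [0.561, -0.001, 0.36], [0.549, 0.071, 0.36], [0.522, 0.139, 0.36], [0.48, 0.2, 0.36]]
```

```bash
python3 -m inch '[[[26.5,-25.5,0],[0,0,-0.109]],[[26.5,-25.5,0],[0,0,-0.109]],[[26.5,-25.5,0],[0,0,-0.109]],[[26.5,-25.5,0],[0,0,-0.109]],[[26.5,-25.5,0],[0,0,-0.109]],[[26.5,-25.5,0],[0,0,-0.109]],[[26.5,-25.5,0],[0,0,-0.109]],[[26.5,-25.5,0],[0,0,-0.109]],[[26.5,-25.5,0],[0,0,-0.109]],[[26.5,-25.5,0],[0,0,-0.109]]]' && python3 -m inch '[[[26.5,-25.5,0],[0,0,-0.109]],[[26.5,-25.5,0],[0,0,-0.109]],[[26.5,-25.5,0],[0,0,-0.109]],[[0,0,0],[0,0,0]],[[0,0,0],[0,0,0]]]'
python3 -c "
from go import *
show();grab('wrist','w2')"
```

```text
time_s: 2.28
ee_pos: [0.5375, 0.1052, 0.359]
tcp_rot: [0.813, 0.582, -0.001, -0.0]
force: [-0.0, -1.0, -0.7]
opening: 0.0852
time_s: 2.7
ee_pos: [0.4801, 0.1992, 0.3602]
tcp_rot: [0.709, 0.705, 0.0, 0.0]
force: [-0.6, 0.0, 0.4]
opening: 0.0854
t 2.7 p [0.4801 0.1992 0.3602] x [ 0.005  1.    -0.   ] z [ 0. -0. -1.] F [-0.6  0.   0.4] op 0.0854 q [ 0.23  0.21  0.35  1.71 -0.    1.81]
```

View pics/w2.png

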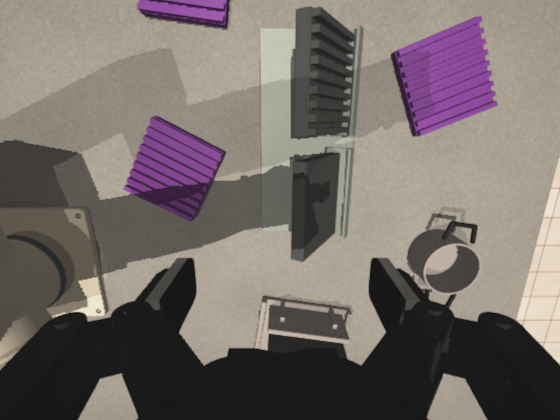

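The wrist view has right = +x and up = +y. The ribbed plate spans (293–355, 8–138) and the smooth plate (290–340, 150–260). The purple plates and the pot stand clear of both.

```bash
python3 - <<'E'
from m import *
crop('w2',250,0,390,270,2.2,'w2c')
d=load("w2")
for nm,u,v in(("smooth",322,190),("ribbed",330,85)):
    c,n,Q=plane("w2",u,v,r=10,tol=0.005,dark=90,n_it=8)
    y=np.cross([0,0,1],n);y/=np.linalg.norm(y);z=np.cross(n,y)
    a=(Q-c)@y;b=(Q-c)@z
    pa=np.percentile(a,[0.5,99.5]);pb=np.percentile(b,[0.5,99.5])
    print(nm,len(Q),"n",n.round(3),"yaw",np.arctan2(n[1],n[0]).round(3),"tilt",np.arcsin(n[2]).round(3),"ext",np.ptp(pa).round(4),np.ptp(pb).round(4),"facecen",(c+y*pa.mean()+z*pb.mean()).round(4),"top",(c+y*pa.mean()+z*pb[1]).round(4),"rms",((Q-c)@n).std().round(4))
E
```

```text
smooth 3094 n [ 0.861 -0.009  0.508] yaw -0.01 tilt 0.533 ext 0.135 0.1236 facecen [0.5395 0.1524 0.1059] top [0.5081 0.1528 0.1591] rms 0.0011
ribbed 935 n [ 0.866 -0.009  0.499] yaw -0.01 tilt 0.523 ext 0.0401 0.1301 facecen [0.5527 0.3205 0.106 ] top [0.5202 0.3209 0.1624] rms 0.0014
```

View pics/w2c.png

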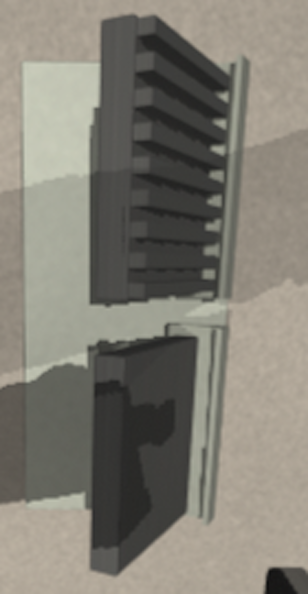

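```bash
python3 - <<'E'
from h import *
d=load("w2");f=lambda u,v,z:ray(d,250+u/2.2,v/2.2,z).round(4)
for n,u,v,z in(("smF+",122,350,.161),("smF-",117,575,.161),("smB+",92,350,.151),("smB-",91,568,.151),("rbBk+",103,18,.150),("rbBk-",90,303,.150),("ribF+",155,16,.165),("ribF-",131,298,.160)):print(n,f(u,v,z))
P=cloud(d)
for u,v in((105,450),(100,500),(110,150),(115,80),(112,250)):print((u,v),P[int(v/2.2),int(250+u/2.2)].round(4))
E
```

```text
smF+ [0.5093 0.2242 0.161 ]
smF- [0.5088 0.0834 0.161 ]
smB+ [0.4927 0.223  0.151 ]
smB- [0.4928 0.0834 0.151 ]
rbBk+ [0.4974 0.3909 0.15  ]
rbBk- [0.4914 0.2496 0.15  ]
ribF+ [0.5221 0.387  0.165 ]
ribF- [0.5139 0.2528 0.16  ]
(105, 450) [0.4999 0.1633 0.1517]
(100, 500) [0.4975 0.1309 0.1523]
(110, 150) [0.5017 0.3294 0.1517]
(115, 80) [0.5034 0.3623 0.1538]
(112, 250) [0.5023 0.2791 0.1528]
```

```bash
python3 -c "
from go import *
T1=target([0.476,0.320,0.210],1.559,0.52)
plan(T1)"
```

```text
N 6 row [[20.27, -6.41, 24.45], [-0.0866, -0.0002, 0.0008]]
path [[0.475, 0.219, 0.335], [0.47, 0.239, 0.311], [0.469, 0.259, 0.285], [0.469, 0.28, 0.26], [0.471, 0.3, 0.235], [0.476, 0.32, 0.21]]
```

```bash
python3 -m inch '[[[20.3,-6.4,24.4],[-0.0866,0,0]],[[20.3,-6.4,24.4],[-0.0866,0,0]],[[20.3,-6.4,24.4],[-0.0866,0,0]],[[20.3,-6.4,24.4],[-0.0866,0,0]],[[20.3,-6.4,24.4],[-0.0866,0,0]],[[20.3,-6.4,24.4],[-0.0866,0,0]],[[0,0,0],[0,0,0]],[[0,0,0],[0,0,0]]]'
python3 -c "
from go import *
show();grab('wrist','w3')
plan(target([0.531,0.320,0.1143],1.559,0.52))"
```

```text
time_s: 3.42
ee_pos: [0.4746, 0.3194, 0.2077]
tcp_rot: [0.686, 0.682, 0.178, 0.182]
force: [0.5, -0.7, 0.5]
opening: 0.0853
t 3.42 p [0.4746 0.3194 0.2077] x [ 0.007  1.    -0.003] z [ 0.493 -0.006 -0.87 ] F [ 0.5 -0.7  0.5] op 0.0853 q [ 0.61  0.04 -0.37  0.73 -0.29  2.12]
N 3 row [[0.24, -0.06, 36.81], [-0.0007, -0.0004, 0.0014]]
path [[0.495, 0.32, 0.178], [0.513, 0.32, 0.146], [0.531, 0.32, 0.114]]
```

View pics/w3.png

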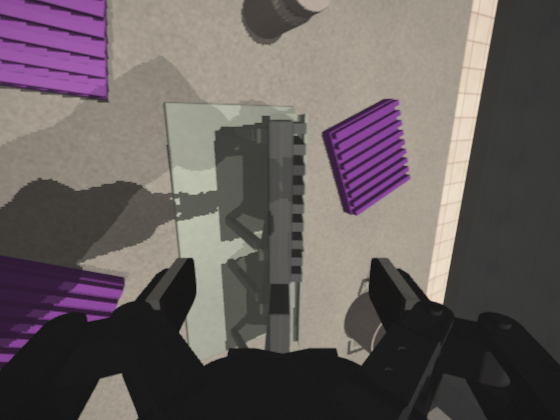

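The ribbed plate's top (u≈286) is centred between the fingers (195..370). I'll descend along the slope and close.

```bash
python3 -m inch '[[[0,0,22],[0,0,0]],[[0,0,22],[0,0,0]],[[0,0,22],[0,0,0]],[[0,0,22],[0,0,0]],[[0,0,22],[0,0,0]],[[0,0,0],[0,0,0]]]'
python3 -c "
from go import *
show()"
python3 -m inch '[[[0,0,0],[0,0,0]],[[0,0,0],[0,0,0]],[[0,0,0],[0,0,0]],[[0,0,0],[0,0,0]],[[0,0,0],[0,0,0]],[[0,0,0],[0,0,0]]]' 0 60
python3 -c "
from go import *
show();grab('wrist','w4')"
```

```text
time_s: 3.97
ee_pos: [0.5334, 0.3184, 0.1132]
tcp_rot: [0.687, 0.68, 0.179, 0.182]
force: [-1.0, -0.6, -1.1]
opening: 0.0852
t 3.97 p [0.5334 0.3184 0.1132] x [ 0.01   1.    -0.001] z [ 0.494 -0.006 -0.869] F [-1.  -0.6 -1.1] op 0.0852 q [ 0.54  0.18 -0.47  0.47 -0.26  2.06]
time_s: 4.47
ee_pos: [0.5303, 0.3209, 0.1164]
tcp_rot: [0.685, 0.681, 0.182, 0.182]
force: [-5.5, -1.9, 6.7]
opening: 0.0288
t 4.47 p [0.5303 0.3209 0.1164] x [0.006 1.    0.001] z [ 0.498 -0.002 -0.867] F [-5.5 -1.9  6.7] op 0.0288 q [ 0.54  0.18 -0.47  0.47 -0.26  2.06]
```

View pics/w4.png

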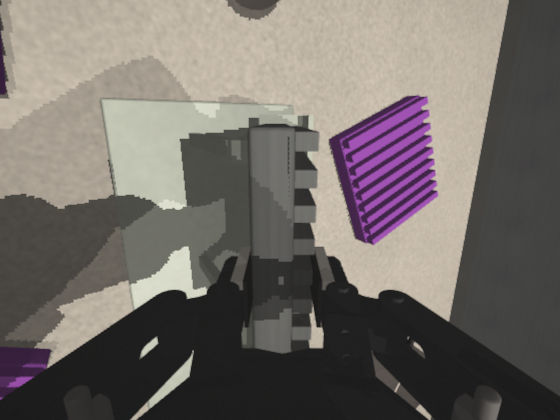

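The opening is 28.8 mm, so the ribbed plate is held. I'll lift along the slope.

```bash
python3 -m inch '[[[0,0,-10],[0,0,0]],[[0,0,-20],[0,0,0]],[[0,0,-25],[0,0,0]],[[0,0,-30],[0,0,0]],[[0,0,-30],[0,0,0]],[[0,0,-30],[0,0,0]],[[0,0,-30],[0,0,0]],[[0,0,-20],[0,0,0]],[[0,0,0],[0,0,0]]]'
python3 -c "
from go import *
show();plan(target([0.513,-0.178,0.30],-0.16),wmax=.1)
"
```

```text
time_s: 5.27
ee_pos: [0.4324, 0.322, 0.2887]
tcp_rot: [0.685, 0.681, 0.184, 0.182]
force: [0.2, 1.2, -4.6]
opening: 0.0288
t 5.27 p [0.4324 0.322  0.2887] x [0.004 1.    0.004] z [ 0.5    0.001 -0.866] F [ 0.2  1.2 -4.6] op 0.0288 q [ 0.67 -0.04 -0.25  0.94 -0.31  2.18]
N 18 row [[-17.59, 26.32, 5.28], [0.0212, -0.0252, 0.0934]]
path [[0.458, 0.304, 0.297], [0.523, 0.237, 0.317], [0.568, 0.153, 0.327], [0.589, 0.059, 0.328], [0.582, -0.037, 0.322], [0.549, -0.126, 0.31]]
```

```bash
python3 -m inch '[[[-17.6,26.3,5.3],[0.021,-0.025,0.093]],[[-17.6,26.3,5.3],[0.021,-0.025,0.093]],[[-17.6,26.3,5.3],[0.021,-0.025,0.093]],[[-17.6,26.3,5.3],[0.021,-0.025,0.093]],[[-17.6,26.3,5.3],[0.021,-0.025,0.093]],[[-17.6,26.3,5.3],[0.021,-0.025,0.093]],[[-17.6,26.3,5.3],[0.021,-0.025,0.093]],[[-17.6,26.3,5.3],[0.021,-0.025,0.093]],[[-17.6,26.3,5.3],[0.021,-0.025,0.093]],[[-17.6,26.3,5.3],[0.021,-0.025,0.093]]]'
python3 -m inch '[[[-17.6,26.3,5.3],[0.021,-0.025,0.093]],[[-17.6,26.3,5.3],[0.021,-0.025,0.093]],[[-17.6,26.3,5.3],[0.021,-0.025,0.093]],[[-17.6,26.3,5.3],[0.021,-0.025,0.093]],[[-17.6,26.3,5.3],[0.021,-0.025,0.093]],[[-17.6,26.3,5.3],[0.021,-0.025,0.093]],[[-17.6,26.3,5.3],[0.021,-0.025,0.093]],[[-17.6,26.3,5.3],[0.021,-0.025,0.093]],[[0,0,0],[0,0,0]],[[0,0,0],[0,0,0]]]'
python3 -c "
from go import *
show();grab('wrist','w5');grab('scene','s5');grab('side','d5');plan(target([0.513,-0.178,0.25],-0.16))
crop('s5',130,90,330,240,3.5,'s5c');crop('d5',250,90,450,240,3.5,'d5c')
"
```

```text
time_s: 6.1
ee_pos: [0.5904, 0.0568, 0.3224]
tcp_rot: [0.949, 0.289, 0.088, 0.091]
force: [0.9, 0.5, -4.6]
opening: 0.0287
time_s: 6.93
ee_pos: [0.5145, -0.181, 0.2952]
tcp_rot: [0.997, -0.079, -0.001, 0.003]
force: [-0.1, 0.2, -5.1]
opening: 0.0283
t 6.93 p [ 0.5145 -0.181   0.2952] x [ 0.988 -0.157 -0.002] z [-0.002 -0.005 -1.   ] F [-0.1  0.2 -5.1] op 0.0283 q [-0.49  0.24  0.23  1.56 -0.01  2.81]
N 2 row [[-1.33, -0.23, 23.28], [0.0032, -0.0005, 0.0037]]
path [[0.514, -0.178, 0.273], [0.513, -0.178, 0.25]]
```

View pics/w5.png

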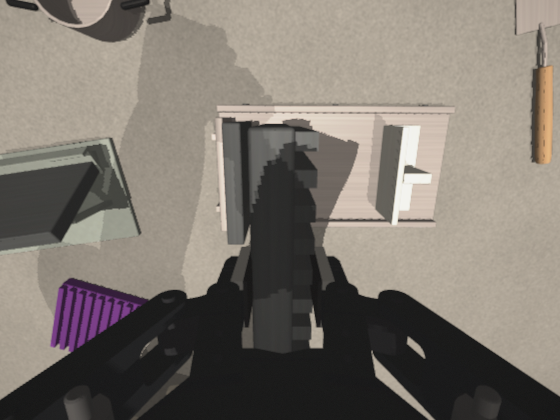

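View pics/s5c.png

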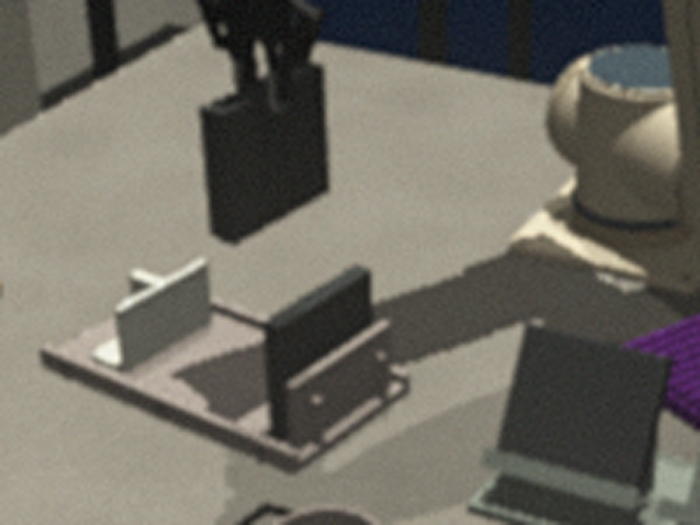

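View pics/d5c.png

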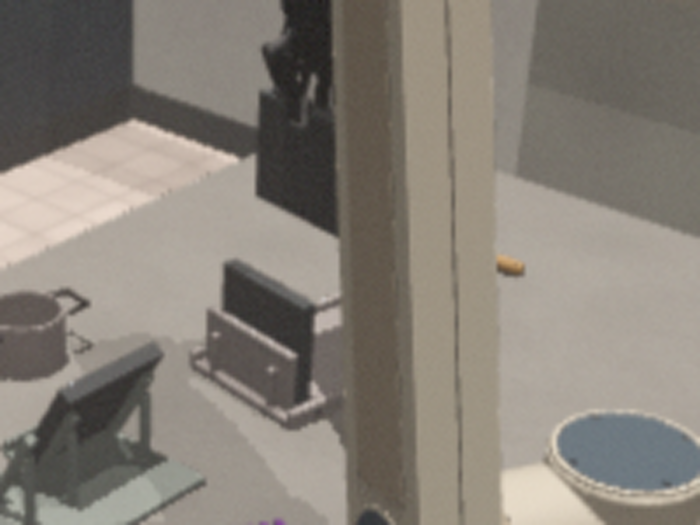

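The rack's rims are horizontal in this view (v≈108 from u=217 to 453), so the rack yaw matches the tool yaw of −0.157. The plate hangs square. I'll refine the rack position from this view.

```bash
python3 -c "
from h import *
crop('w5',205,90,465,260,3,'w5c')"
```

```text
(no output)
```

View pics/w5c.png

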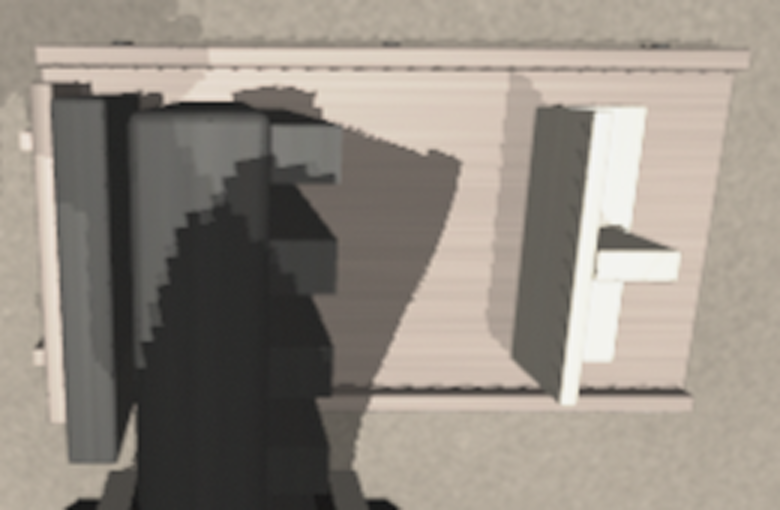

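```bash
python3 - <<'E'
from h import *
d=load("w5");f=lambda u,v,z:ray(d,205+u/3,90+v/3,z)[:2]
ps=np.array([f(36,48,.024),f(749,50,.024),f(691,410,.024)]);m=np.array([[.092,.17],[.092,-.17],[-.092,-.17]])
a=ps-ps.mean(0);b=m-m.mean(0);U,S,V=np.linalg.svd(b.T@a);Q=(U@V).T
print("scale",S.sum()/(b**2).sum());O=ps.mean(0)-Q@m.mean(0);print("yaw",np.arctan2(Q[1,0],Q[0,0]),"O",O,"res",(a-b@Q.T).round(4).tolist())
T=lambda u,v,z:(Q.T@(f(u,v,z)-O)).round(4)
for n,u,v,z in(("resTL",53,98,.142),("resTR",105,97,.142),("resBR",118,462,.142),("resBL",68,462,.142),("stopF+",593,110,.087),("stopF-",560,403,.087),("fin",680,265,.088),("held TR",270,118,.35),("heldTL",132,118,.35)):print(n,T(u,v,z))
P=cloud(d)
print([ (Q.T@(P[v,u][:2]-O)).round(4).tolist()+[P[v,u][2].round(4)] for u,v in((260,150),(285,140),(312,140),(228,200),(237,200))])
t=np.array(read_state()["ee_pos"]);print("tcp",Q.T@(t[:2]-O))
E
```

```text
scale 0.9905552438311542
yaw -0.1581774033377595 O [ 0.50019606 -0.2566604 ] res [[-0.0008, -0.0019], [-0.0008, 0.0011], [0.0016, 0.0007]]
resTL [0.0706 0.1392]
resTR [0.071 0.121]
resBR [-0.0679  0.1213]
resBL [-0.0679  0.1411]
stopF+ [ 0.0653 -0.0731]
stopF- [-0.0634 -0.0734]
fin [ 0.0005 -0.1182]
held TR [0.0714 0.073 ]
heldTL [0.0714 0.0904]
[[0.0627, 0.087, np.float64(0.3403)], [0.0668, 0.0766, np.float64(0.3409)], [0.0667, 0.0652, np.float64(0.3389)], [-0.0139, 0.138, np.float64(0.1415)], [-0.0138, 0.1277, np.float64(0.1419)]]
tcp [0.00288692 0.07946589]
```

```bash
python3 -m inch '[[[-1,0,25],[0.003,0,0]],[[-1,0,30],[0.002,0,0]],[[0,0,30],[0,0,0]],[[0,0,30],[0,0,0]],[[0,0,30],[0,0,0]],[[0,0,20],[0,0,0]],[[0,0,15],[0,0,0]],[[0,0,8],[0,0,0]],[[0,0,0],[0,0,0]],[[0,0,0],[0,0,0]]]'
python3 -c "
from go import *
show()"
```

```text
time_s: 7.92
ee_pos: [0.514, -0.1788, 0.1094]
tcp_rot: [0.997, -0.076, 0.001, 0.001]
force: [-0.0, 0.0, -4.4]
opening: 0.0287
t 7.92 p [ 0.514  -0.1788  0.1094] x [ 0.988 -0.152  0.002] z [ 0.001 -0.002 -1.   ] F [-0.   0.  -4.4] op 0.0287 q [-0.49  0.29 -0.18  1.1  -0.    2.81]
```

```bash
python3 -m inch '[[[0,0,4],[0,0,0]],[[0,0,4],[0,0,0]],[[0,0,0],[0,0,0]],[[0,0,0],[0,0,0]]]'
python3 -m inch '[[[0,0,1.5],[0,0,0]],[[0,0,1.5],[0,0,0]],[[0,0,0],[0,0,0]]]'
python3 -m inch '[[[0,0,1],[0,0,0]],[[0,0,0],[0,0,0]]]'
python3 -m inch '[[[0,0,1],[0,0,0]],[[0,0,0],[0,0,0]]]'
python3 -c "
from go import *
show()"
```

```text
time_s: 8.25
ee_pos: [0.5136, -0.1795, 0.1012]
tcp_rot: [0.997, -0.077, 0.001, 0.001]
force: [0.1, -0.4, -5.3]
opening: 0.0286
time_s: 8.5
ee_pos: [0.5134, -0.1794, 0.0977]
tcp_rot: [0.997, -0.077, 0.0, 0.001]
force: [-0.1, -0.2, -4.8]
opening: 0.0284
time_s: 8.67
ee_pos: [0.5135, -0.1795, 0.0969]
tcp_rot: [0.997, -0.077, 0.001, 0.001]
force: [-0.7, -0.4, -4.4]
opening: 0.0287
time_s: 8.83
ee_pos: [0.5134, -0.1794, 0.0968]
tcp_rot: [0.997, -0.077, 0.001, 0.001]
force: [-3.9, 2.0, 3.8]
opening: 0.0285
t 8.83 p [ 0.5134 -0.1794  0.0968] x [ 0.988 -0.153  0.002] z [ 0.001 -0.002 -1.   ] F [-3.9  2.   3.8] op 0.0285 q [-0.49  0.3  -0.2   1.07 -0.    2.81]
```

Contact shows (Fz went from −4.4 to +3.8 N), so the plate is on the floor. I'll open slightly.

```bash
python3 -m inch '[[[0,0,0],[0,0,0]],[[0,0,0],[0,0,0]],[[0,0,0],[0,0,0]],[[0,0,0],[0,0,0]]]' 0.48
python3 -c "
from go import *
show();grab('wrist','w6');grab('scene','s6')
crop('s6',130,90,330,240,3.5,'s6c')"
```

```text
time_s: 9.17
ee_pos: [0.5138, -0.1796, 0.0961]
tcp_rot: [0.997, -0.077, 0.001, 0.001]
force: [-0.0, -0.2, -0.4]
opening: 0.0409
t 9.17 p [ 0.5138 -0.1796  0.0961] x [ 0.988 -0.153  0.002] z [ 0.001 -0.002 -1.   ] F [-0.  -0.2 -0.4] op 0.0409 q [-0.49  0.3  -0.2   1.07 -0.    2.81]
```

View pics/w6.png

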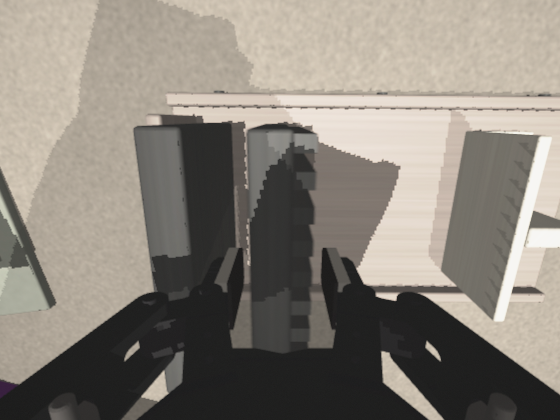

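View pics/s6c.png

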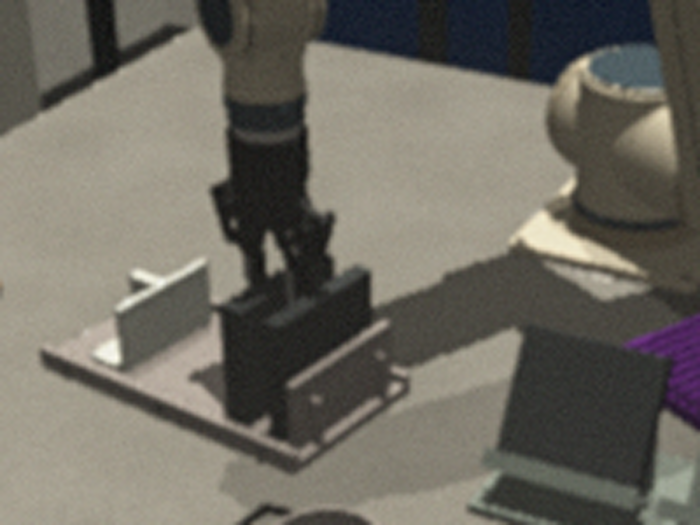

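The ribbed plate stands free between the open fingers (gaps at u 243 and 323), and the resident is untouched. I'll retreat upward.

```bash
python3 -m inch '[[[0,0,-15],[0,0,0]],[[0,0,-25],[0,0,0]],[[0,0,-35],[0,0,0]],[[0,0,-35],[0,0,0]],[[0,0,-35],[0,0,0]],[[0,0,-35],[0,0,0]],[[0,0,-20],[0,0,0]]]'
python3 -c "
from go import *
show();grab('wrist','w7');plan(target([0.4685,0.1535,0.21],1.559,.52))"
```

```text
time_s: 9.85
ee_pos: [0.5137, -0.1792, 0.2999]
tcp_rot: [0.997, -0.077, 0.003, 0.002]
force: [0.1, -0.6, -0.2]
opening: 0.0409
t 9.85 p [ 0.5137 -0.1792  0.2999] x [ 0.988 -0.153  0.005] z [ 0.005 -0.004 -1.   ] F [ 0.1 -0.6 -0.2] op 0.0409 q [-0.49  0.24  0.23  1.56 -0.    2.81]
N 16 row [[10.6, -21.92, 1.43], [-0.0234, 0.0276, -0.1044]]
path [[0.528, -0.16, 0.301], [0.557, -0.093, 0.295], [0.564, -0.021, 0.284], [0.549, 0.048, 0.266], [0.516, 0.109, 0.242], [0.469, 0.154, 0.21]]
```

View pics/w7.png

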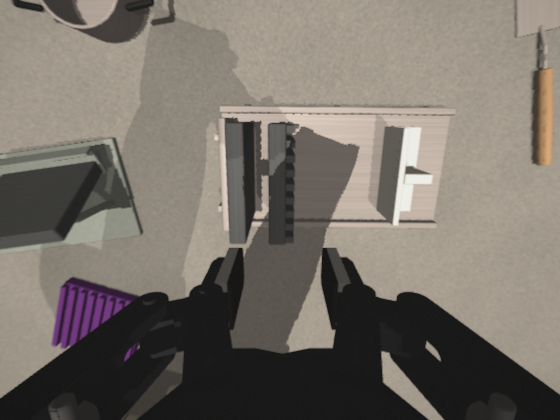

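The resident (u≈237) and the ribbed plate (u≈280) stand parallel with a gap between them. Next is the smooth plate.

```bash
python3 -m inch '[[[10.6,-21.9,1.4],[-0.0234,0.0276,-0.1044]],[[10.6,-21.9,1.4],[-0.0234,0.0276,-0.1044]],[[10.6,-21.9,1.4],[-0.0234,0.0276,-0.1044]],[[10.6,-21.9,1.4],[-0.0234,0.0276,-0.1044]],[[10.6,-21.9,1.4],[-0.0234,0.0276,-0.1044]],[[10.6,-21.9,1.4],[-0.0234,0.0276,-0.1044]],[[10.6,-21.9,1.4],[-0.0234,0.0276,-0.1044]],[[10.6,-21.9,1.4],[-0.0234,0.0276,-0.1044]],[[10.6,-21.9,1.4],[-0.0234,0.0276,-0.1044]],[[10.6,-21.9,1.4],[-0.0234,0.0276,-0.1044]]]' 1
python3 -m inch '[[[10.6,-21.9,1.4],[-0.0234,0.0276,-0.1044]],[[10.6,-21.9,1.4],[-0.0234,0.0276,-0.1044]],[[10.6,-21.9,1.4],[-0.0234,0.0276,-0.1044]],[[10.6,-21.9,1.4],[-0.0234,0.0276,-0.1044]],[[10.6,-21.9,1.4],[-0.0234,0.0276,-0.1044]],[[10.6,-21.9,1.4],[-0.0234,0.0276,-0.1044]],[[0,0,0],[0,0,0]],[[0,0,0],[0,0,0]]]'
python3 -c "
from go import *
show();grab('wrist','w8')
plan(target([0.523,0.1535,0.1155],1.559,0.52),vmax=22)"
```

```text
time_s: 10.73
ee_pos: [0.5482, 0.0503, 0.2605]
tcp_rot: [0.885, 0.431, 0.123, 0.122]
force: [0.4, 1.1, -0.3]
opening: 0.0855
time_s: 11.4
ee_pos: [0.4656, 0.1545, 0.2053]
tcp_rot: [0.688, 0.68, 0.18, 0.179]
force: [0.2, -0.5, 0.7]
opening: 0.0852
t 11.4 p [0.4656 0.1545 0.2053] x [0.011 1.    0.004] z [ 0.49  -0.002 -0.871] F [ 0.2 -0.5  0.7] op 0.0852 q [ 0.22 -0.16 -0.56  0.66 -0.11  1.78]
N 5 row [[-0.07, 0.78, 21.32], [-0.0012, -0.0007, -0.0005]]
path [[0.478, 0.154, 0.188], [0.489, 0.154, 0.17], [0.501, 0.154, 0.152], [0.512, 0.154, 0.134], [0.523, 0.154, 0.115]]
```

View pics/w8.png

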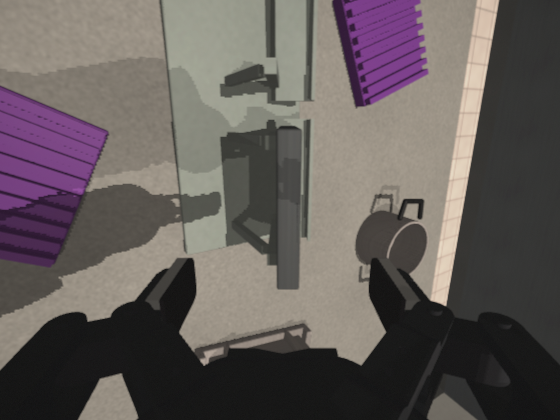

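The smooth plate's top (u 277–299) is about 4 mm to the +y tool side of the finger centre, which the plan already covers.

```bash
python3 -m inch '[[[0,0.8,21.3],[-0.001,0,0]],[[0,0.8,21.3],[-0.001,0,0]],[[0,0.8,21.3],[-0.001,0,0]],[[0,0.8,21.3],[-0.001,0,0]],[[0,0.8,21.3],[-0.001,0,0]],[[0,0,0],[0,0,0]]]'
python3 -m inch '[[[0,0,0],[0,0,0]],[[0,0,0],[0,0,0]],[[0,0,0],[0,0,0]],[[0,0,0],[0,0,0]],[[0,0,0],[0,0,0]],[[0,0,0],[0,0,0]]]' 0 60
python3 -c "
from go import *
show();grab('wrist','w9')"
```

```text
time_s: 11.95
ee_pos: [0.5242, 0.153, 0.1121]
tcp_rot: [0.689, 0.679, 0.18, 0.18]
force: [-1.2, 0.4, -0.3]
opening: 0.0853
time_s: 12.45
ee_pos: [0.5226, 0.154, 0.116]
tcp_rot: [0.688, 0.679, 0.182, 0.181]
force: [-5.9, 0.1, 4.6]
opening: 0.0185
t 12.45 p [0.5226 0.154  0.116 ] x [0.011 1.    0.004] z [ 0.496 -0.002 -0.868] F [-5.9  0.1  4.6] op 0.0185 q [ 0.19  0.01 -0.67  0.38 -0.1   1.75]
```

View pics/w9.png

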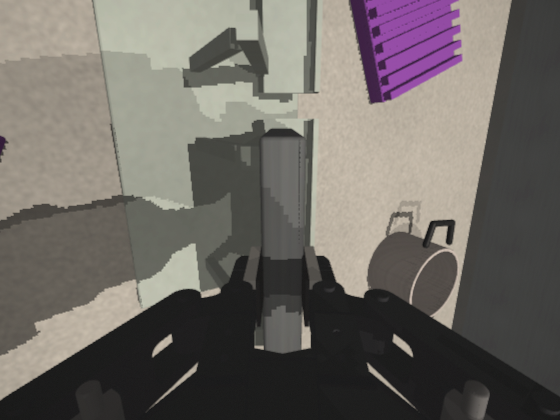

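The smooth plate is held (18.5 mm). I'll lift it along the slope.

```bash
python3 -m inch '[[[0,0,-10],[0,0,0]],[[0,0,-20],[0,0,0]],[[0,0,-25],[0,0,0]],[[0,0,-30],[0,0,0]],[[0,0,-30],[0,0,0]],[[0,0,-30],[0,0,0]],[[0,0,-30],[0,0,0]],[[0,0,-20],[0,0,0]],[[0,0,0],[0,0,0]]]'
python3 -c "
from go import *
show();plan(target([0.5035,-0.2358,0.31],-0.157),wmax=.1)
"
```

```text
time_s: 13.25
ee_pos: [0.4256, 0.1547, 0.2886]
tcp_rot: [0.687, 0.679, 0.184, 0.182]
force: [0.2, -0.0, -3.4]
opening: 0.0184
t 13.25 p [0.4256 0.1547 0.2886] x [0.01  1.    0.005] z [ 0.5   -0.    -0.866] F [ 0.2 -0.  -3.4] op 0.0184 q [ 0.25 -0.26 -0.43  0.9  -0.13  1.8 ]
N 18 row [[-12.87, 21.36, 3.67], [0.0212, -0.0251, 0.0929]]
path [[0.446, 0.142, 0.296], [0.499, 0.091, 0.314], [0.536, 0.026, 0.324], [0.555, -0.047, 0.327], [0.553, -0.122, 0.324], [0.53, -0.193, 0.317]]
```

```bash
python3 -m inch '[[[-12.9,21.4,3.7],[0.021,-0.025,0.093]],[[-12.9,21.4,3.7],[0.021,-0.025,0.093]],[[-12.9,21.4,3.7],[0.021,-0.025,0.093]],[[-12.9,21.4,3.7],[0.021,-0.025,0.093]],[[-12.9,21.4,3.7],[0.021,-0.025,0.093]],[[-12.9,21.4,3.7],[0.021,-0.025,0.093]],[[-12.9,21.4,3.7],[0.021,-0.025,0.093]],[[-12.9,21.4,3.7],[0.021,-0.025,0.093]],[[-12.9,21.4,3.7],[0.021,-0.025,0.093]],[[-12.9,21.4,3.7],[0.021,-0.025,0.093]]]'
python3 -m inch '[[[-12.9,21.4,3.7],[0.021,-0.025,0.093]],[[-12.9,21.4,3.7],[0.021,-0.025,0.093]],[[-12.9,21.4,3.7],[0.021,-0.025,0.093]],[[-12.9,21.4,3.7],[0.021,-0.025,0.093]],[[-12.9,21.4,3.7],[0.021,-0.025,0.093]],[[-12.9,21.4,3.7],[0.021,-0.025,0.093]],[[-12.9,21.4,3.7],[0.021,-0.025,0.093]],[[-12.9,21.4,3.7],[0.021,-0.025,0.093]],[[0,0,0],[0,0,0]],[[0,0,0],[0,0,0]]]'
python3 -c "
from go import *
show();grab('wrist','w10');plan(target([0.5035,-0.2358,0.12],-0.157),vmax=25)
crop('w10',200,80,470,280,2.9,'w10c')
"
```

```text
time_s: 14.08
ee_pos: [0.5564, -0.0488, 0.3207]
tcp_rot: [0.95, 0.286, 0.088, 0.089]
force: [0.4, 1.6, -3.2]
opening: 0.0182
time_s: 14.92
ee_pos: [0.5038, -0.2386, 0.3035]
tcp_rot: [0.997, -0.081, -0.002, 0.001]
force: [-0.5, 1.3, -3.8]
opening: 0.0183
t 14.92 p [ 0.5038 -0.2386  0.3035] x [ 0.987 -0.161 -0.003] z [-0.004 -0.001 -1.   ] F [-0.5  1.3 -3.8] op 0.0183 q [-0.59  0.27  0.28  1.59 -0.    2.71]
N 8 row [[-0.08, -0.24, 23.01], [0.0003, 0.0003, -0.0003]]
path [[0.504, -0.237, 0.281], [0.504, -0.237, 0.258], [0.504, -0.237, 0.235], [0.504, -0.237, 0.212], [0.504, -0.237, 0.189], [0.504, -0.236, 0.166], [0.504, -0.236, 0.143], [0.503, -0.236, 0.12]]
```

View pics/w10c.png

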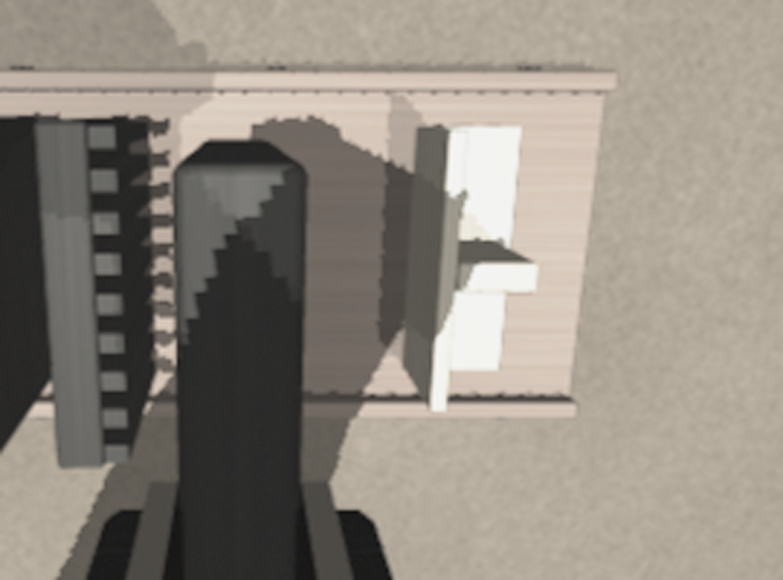

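The held smooth plate is clear of the ribs at left (crop u≈125) and of the stop at right (u≈415). I'll descend.

```bash
python3 -m inch '[[[0,-0.2,23],[0,0,0]],[[0,-0.2,30],[0,0,0]],[[0,-0.2,30],[0,0,0]],[[0,-0.2,30],[0,0,0]],[[0,0,30],[0,0,0]],[[0,0,20],[0,0,0]],[[0,0,15],[0,0,0]],[[0,0,15],[0,0,0]],[[0,0,5],[0,0,0]],[[0,0,0],[0,0,0]]]'
python3 -m inch '[[[0,0,2],[0,0,0]],[[0,0,1],[0,0,0]],[[0,0,0],[0,0,0]],[[0,0,0],[0,0,0]]]'
python3 -c "
from go import *
show()"
```

```text
time_s: 15.8
ee_pos: [0.5036, -0.2355, 0.1064]
tcp_rot: [0.997, -0.078, -0.001, 0.001]
force: [0.7, 0.0, -3.8]
opening: 0.0187
time_s: 16.13
ee_pos: [0.5042, -0.237, 0.1052]
tcp_rot: [0.997, -0.079, -0.0, 0.002]
force: [0.7, -0.1, -3.8]
opening: 0.0181
t 16.13 p [ 0.5042 -0.237   0.1052] x [ 0.987 -0.158  0.   ] z [-0.    -0.004 -1.   ] F [ 0.7 -0.1 -3.8] op 0.0181 q [-0.59  0.32 -0.15  1.1  -0.    2.71]
```

```bash
python3 -m inch '[[[0,0,3],[0,0,0]],[[0,0,2],[0,0,0]],[[0,0,0],[0,0,0]],[[0,0,0],[0,0,0]]]'
python3 -m inch '[[[0,0,1.5],[0,0,0]],[[0,0,0],[0,0,0]]]'
python3 -m inch '[[[0,0,1],[0,0,0]],[[0,0,0],[0,0,0]]]'
python3 -m inch '[[[0,0,1],[0,0,0]],[[0,0,0],[0,0,0]]]'
```

```text
time_s: 16.47
ee_pos: [0.5038, -0.2369, 0.0995]
tcp_rot: [0.997, -0.08, -0.001, 0.001]
force: [0.1, 0.2, -3.5]
opening: 0.0183
time_s: 16.63
ee_pos: [0.5036, -0.237, 0.0991]
tcp_rot: [0.997, -0.08, -0.0, 0.002]
force: [-5.4, 1.7, 7.4]
opening: 0.0185
time_s: 16.8
ee_pos: [0.5035, -0.237, 0.099]
tcp_rot: [0.997, -0.08, -0.0, 0.002]
force: [-9.1, 3.2, 16.2]
opening: 0.0185
time_s: 16.97
ee_pos: [0.5035, -0.2371, 0.099]
tcp_rot: [0.997, -0.08, 0.0, 0.002]
force: [-10.7, 4.0, 24.6]
opening: 0.0188
```

The plate is on the floor. I'll ease off 2.5 mm and open slightly.

```bash
python3 -m inch '[[[0,0,-2.5],[0,0,0]],[[0,0,0],[0,0,0]]]'
python3 -m inch '[[[0,0,0],[0,0,0]],[[0,0,0],[0,0,0]],[[0,0,0],[0,0,0]],[[0,0,0],[0,0,0]]]' 0.38
python3 -c "
from go import *
show();grab('wrist','w11')"
```

```text
time_s: 17.13
ee_pos: [0.5041, -0.2371, 0.0993]
tcp_rot: [0.997, -0.08, 0.0, 0.002]
force: [-0.2, 0.4, -3.4]
opening: 0.0184
time_s: 17.47
ee_pos: [0.504, -0.2369, 0.0984]
tcp_rot: [0.997, -0.08, -0.001, 0.001]
force: [0.6, 0.4, -1.1]
opening: 0.0324
t 17.47 p [ 0.504  -0.2369  0.0984] x [ 0.987 -0.159 -0.001] z [-0.002 -0.003 -1.   ] F [ 0.6  0.4 -1.1] op 0.0324 q [-0.59  0.32 -0.16  1.08 -0.    2.71]
```

View pics/w11.png

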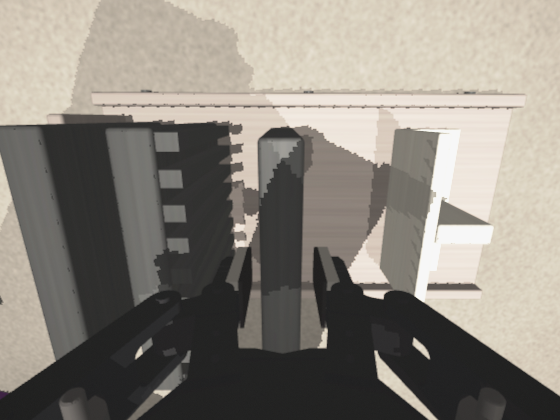

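The smooth plate is free and upright. I'll retreat up and move behind the stop with the tool x axis along the rack's +y.

```bash
python3 -m inch '[[[0,0,-15],[0,0,0]],[[0,0,-25],[0,0,0]],[[0,0,-30],[0,0,0]],[[0,0,-35],[0,0,0]],[[0,0,-35],[0,0,0]],[[0,0,-35],[0,0,0]],[[0,0,-20],[0,0,0]]]'
python3 -c "
from go import *
show();grab('wrist','w12');crop('w12',200,80,470,280,2.9,'w12c');plan(target([0.4756,-0.4106,0.20],1.414))"
```

```text
time_s: 18.1
ee_pos: [0.5045, -0.2365, 0.2975]
tcp_rot: [0.997, -0.079, 0.001, 0.003]
force: [0.7, -0.0, -0.2]
opening: 0.0327
t 18.1 p [ 0.5045 -0.2365  0.2975] x [ 0.987 -0.158  0.003] z [ 0.002 -0.005 -1.   ] F [ 0.7 -0.  -0.2] op 0.0327 q [-0.59  0.26  0.26  1.56 -0.    2.71]
N 14 row [[-9.43, 10.29, 7.16], [0.0007, 0.0, -0.1124]]
path [[0.494, -0.246, 0.293], [0.476, -0.266, 0.279], [0.462, -0.291, 0.264], [0.454, -0.318, 0.25], [0.453, -0.346, 0.236], [0.458, -0.373, 0.221], [0.468, -0.399, 0.207]]
```

View pics/w12c.png

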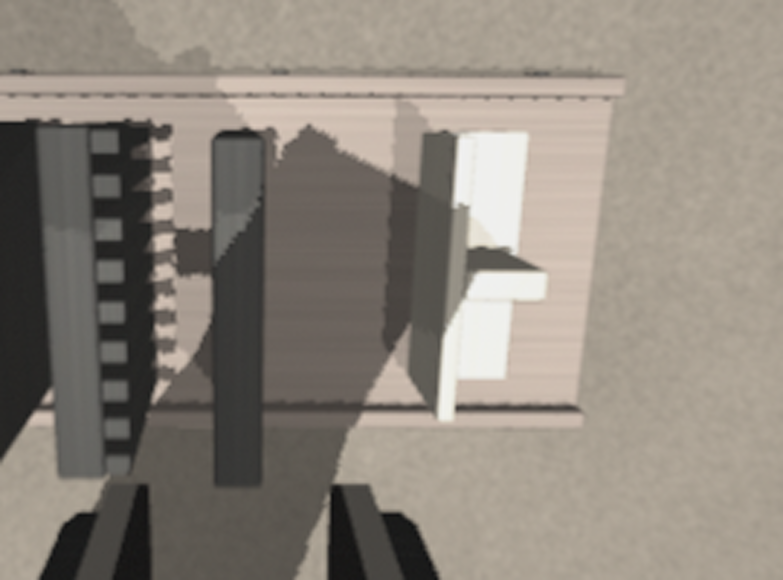

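All three stand parallel. A quick check on the middle-line offsets:

```bash
cat >> h.py <<'E'
O=np.array([.500,-.2575]);yr=-.158;Q=np.array([[np.cos(yr),-np.sin(yr)],[np.sin(yr),np.cos(yr)]])
rk=lambda p:(Q.T@(np.asarray(p)[:2]-O)).round(4)
E
python3 - <<'E'
from h import *
d=load("w12");T=lambda u,v,z=.142:rk(ray(d,200+u/2.9,80+v/2.9,z))
for a in((214,135),(262,135),(262,486),(214,486),(38,127),(90,127),(60,477),(105,477)):print(a,T(*a))
print("fin end",T(546,285,.088),"tips ruB",T(624,77,.024),"rlB",T(582,425,.024))
E
```

```text
(214, 135) [0.0663 0.0299]
(262, 135) [0.0663 0.0123]
(262, 486) [-0.0739  0.0113]
(214, 486) [-0.0739  0.0312]
(38, 127) [0.0692 0.0943]
(90, 127) [0.0692 0.0753]
(60, 477) [-0.0697  0.0946]
(105, 477) [-0.0697  0.0761]
fin end [-0.0003 -0.1178] tips ruB [ 0.091  -0.1693] rlB [-0.0912 -0.1694]
```

```bash
python3 -m inch '[[[-9.4,10.3,7.2],[0,0,-0.1124]],[[-9.4,10.3,7.2],[0,0,-0.1124]],[[-9.4,10.3,7.2],[0,0,-0.1124]],[[-9.4,10.3,7.2],[0,0,-0.1124]],[[-9.4,10.3,7.2],[0,0,-0.1124]],[[-9.4,10.3,7.2],[0,0,-0.1124]],[[-9.4,10.3,7.2],[0,0,-0.1124]],[[-9.4,10.3,7.2],[0,0,-0.1124]],[[-9.4,10.3,7.2],[0,0,-0.1124]],[[-9.4,10.3,7.2],[0,0,-0.1124]]]' 0
python3 -m inch '[[[-9.4,10.3,7.2],[0,0,-0.1124]],[[-9.4,10.3,7.2],[0,0,-0.1124]],[[-9.4,10.3,7.2],[0,0,-0.1124]],[[-9.4,10.3,7.2],[0,0,-0.1124]],[[0,0,0],[0,0,0]],[[0,0,0],[0,0,0]]]'
python3 -c "
from go import *
show();grab('wrist','w13');print(rk(tcp()[1]['ee_pos']))
plan(target([0.4756,-0.4106,0.065],1.413),vmax=25)"
```

```text
time_s: 18.98
ee_pos: [0.453, -0.3594, 0.2216]
tcp_rot: [0.885, 0.466, -0.001, 0.001]
force: [1.2, 0.1, -0.2]
opening: -0.0001
time_s: 19.48
ee_pos: [0.4743, -0.4099, 0.1923]
tcp_rot: [0.761, 0.648, -0.001, -0.0]
force: [0.2, 0.7, 0.3]
opening: 0.0001
t 19.48 p [ 0.4743 -0.4099  0.1923] x [ 0.159  0.987 -0.002] z [-0.003 -0.001 -1.   ] F [0.2 0.7 0.3] op 0.0001 q [-0.84  0.4   0.19  1.37 -0.    0.89]
[-0.0014 -0.1542]
N 6 row [[-0.11, 0.26, 21.35], [-0.0003, 0.0004, -0.0004]]
path [[0.475, -0.41, 0.172], [0.475, -0.41, 0.15], [0.475, -0.41, 0.129], [0.475, -0.41, 0.108], [0.475, -0.41, 0.086], [0.476, -0.411, 0.065]]
```

View pics/w13.png

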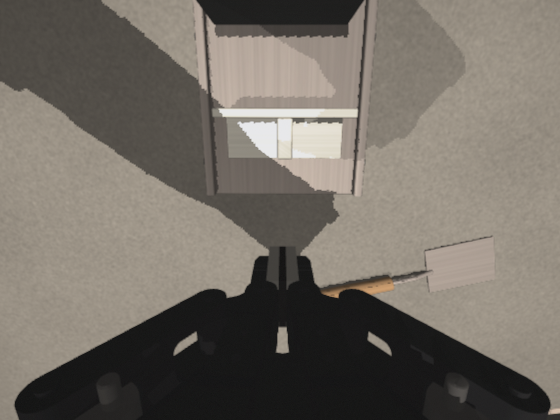

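The fin (u≈285, v 118–158) lines up with the closed fingers (u≈283). I'll descend behind it; the turner lies lower and off to the side.

```bash
python3 -m inch '[[[0,0.5,21],[0,0,0]],[[0,0.5,21],[0,0,0]],[[0,0.3,21],[0,0,0]],[[0,0,21],[0,0,0]],[[0,0,21],[0,0,0]],[[0,0,19],[0,0,0]],[[0,0,0],[0,0,0]],[[0,0,0],[0,0,0]]]'
python3 -c "
from go import *
show();print(rk(tcp()[1]['ee_pos']))"
python3 -m inch '[[[5,0,0],[0,0,0]],[[5,0,0],[0,0,0]],[[4,0,0],[0,0,0]],[[0,0,0],[0,0,0]]]'
python3 -m inch '[[[4,0,0],[0,0,0]],[[4,0,0],[0,0,0]],[[4,0,0],[0,0,0]],[[0,0,0],[0,0,0]]]'
python3 -c "
from go import *
show();print(rk(tcp()[1]['ee_pos']));grab('wrist','w14')"
```

```text
time_s: 20.2
ee_pos: [0.4753, -0.4097, 0.0697]
tcp_rot: [0.761, 0.649, -0.001, 0.0]
force: [-0.4, -0.3, 0.9]
opening: 0.0
t 20.2 p [ 0.4753 -0.4097  0.0697] x [ 0.157  0.988 -0.002] z [-0.002 -0.002 -1.   ] F [-0.4 -0.3  0.9] op 0.0 q [-0.84  0.45 -0.03  1.09 -0.    0.89]
[-0.0004 -0.1542]
time_s: 20.53
ee_pos: [0.4783, -0.3958, 0.0704]
tcp_rot: [0.76, 0.65, -0.001, 0.001]
force: [-0.2, 0.3, 0.3]
opening: 0.0001
time_s: 20.87
ee_pos: [0.4798, -0.3839, 0.0693]
tcp_rot: [0.76, 0.65, -0.001, 0.0]
force: [-0.3, -0.8, 0.3]
opening: -0.0
t 20.87 p [ 0.4798 -0.3839  0.0693] x [ 0.155  0.988 -0.003] z [-0.002 -0.003 -1.   ] F [-0.3 -0.8  0.3] op -0.0 q [-0.81  0.43 -0.07  1.07 -0.    0.92]
[-1.00e-04 -1.28e-01]
```

View pics/w14.png

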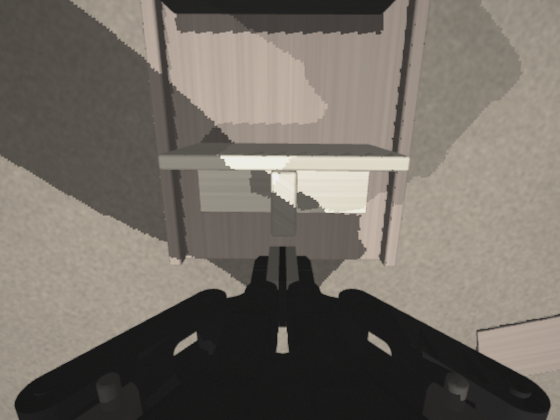

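```bash
python3 -m inch '[[[4,0,0],[0,0,0]],[[5,0,0],[0,0,0]],[[6,0,0],[0,0,0]],[[7,0,0],[0,0,0]],[[7,0,0],[0,0,0]],[[7,0,0],[0,0,0]],[[7,0,0],[0,0,0]],[[7,0,0],[0,0,0]],[[7,0,0],[0,0,0]],[[5,0,0],[0,0,0]]]'
python3 -c "
from go import *
show();print(rk(tcp()[1]['ee_pos']));grab('scene','s15');crop('s15',130,90,330,240,3.5,'s15c')"
```

```text
time_s: 21.75
ee_pos: [0.4895, -0.3226, 0.0691]
tcp_rot: [0.76, 0.65, -0.001, 0.001]
force: [0.9, 0.4, -0.5]
opening: 0.0001
t 21.75 p [ 0.4895 -0.3226  0.0691] x [ 0.155  0.988 -0.003] z [-0.001 -0.003 -1.   ] F [ 0.9  0.4 -0.5] op 0.0001 q [-0.72  0.39 -0.14  1.04 -0.    1.  ]
[-0.0002 -0.0659]
```

View pics/s15c.png

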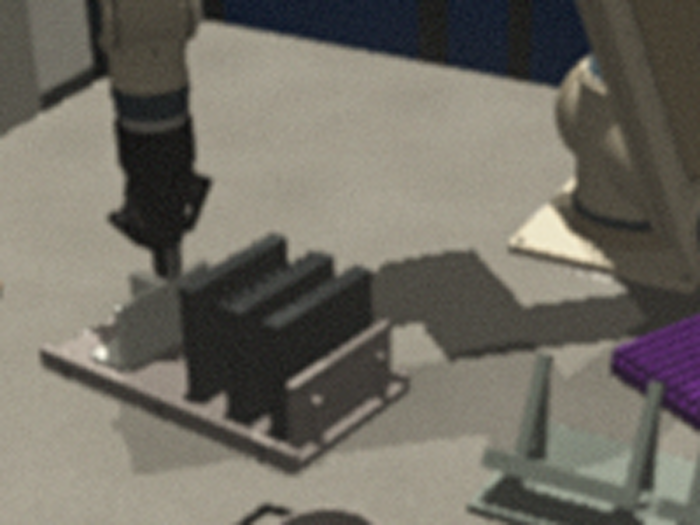

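The force stays near zero, so I'll check whether the stop has really moved.

```bash
python3 -c "
from go import *
show();grab('wrist','w15')"
```

```text
t 21.8 p [ 0.4895 -0.3219  0.0691] x [ 0.155  0.988 -0.003] z [-0.002 -0.002 -1.   ] F [-0.1  1.1  0.6] op -0.0002 q [-0.72  0.39 -0.14  1.04 -0.    1.  ]
```

View pics/w15.png

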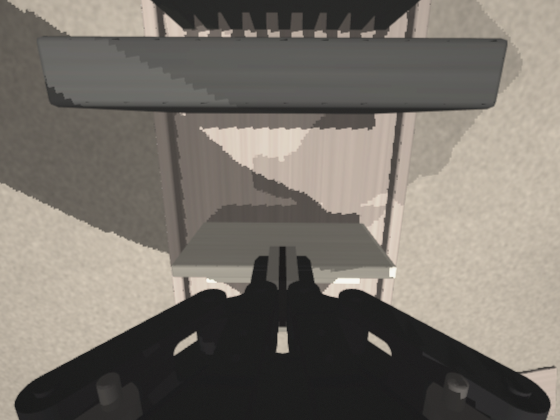

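```bash
python3 -c "
from h import *
d=load('w15')
print('stop top front',[rk(ray(d,u,266,.087)) for u in (180,390)],'rear',rk(ray(d,390,276,.087)))
print('smooth rear top',[rk(ray(d,u,105,.142)) for u in (60,490)])
P=cloud(d);print([(v,P[v,230].round(3),rk(P[v,230])) for v in (230,250,262,270,275)])
d=load('w14');print('before: stop front',rk(ray(d,405,157,.087)))
P=cloud(d);print([(v,P[v,284].round(3),rk(P[v,284])) for v in (163,180,200,220,230,250,260)])
"
```

```text
stop top front [array([-0.0589, -0.0728]), array([ 0.0616, -0.0724])] rear [ 0.0623 -0.0789]
smooth rear top [array([-0.0699,  0.0125]), array([0.0644, 0.0129])]
[(230, array([ 0.45 , -0.322,  0.032]), array([-0.0394, -0.0719])), (250, array([ 0.455, -0.324,  0.066]), array([-0.0338, -0.0726])), (262, array([ 0.458, -0.324,  0.084]), array([-0.0307, -0.072 ])), (270, array([ 0.458, -0.327,  0.088]), array([-0.0301, -0.0747])), (275, array([ 0.458, -0.33 ,  0.088]), array([-0.0303, -0.078 ]))]
before: stop front [ 0.0628 -0.0731]
[(163, array([ 0.489, -0.333,  0.087]), array([ 0.0007, -0.0762])), (180, array([ 0.487, -0.341,  0.089]), array([ 0.0007, -0.0849])), (200, array([ 0.486, -0.352,  0.089]), array([ 0.0007, -0.0956])), (220, array([ 0.484, -0.363,  0.088]), array([ 0.0008, -0.1072])), (230, array([ 0.483, -0.369,  0.089]), array([ 0.0008, -0.1127])), (250, array([ 0.482, -0.373,  0.105]), array([ 0.0007, -0.1168])), (260, array([ 0.482, -0.373,  0.116]), array([ 0.0007, -0.117 ]))]
```

```bash
python3 -c "
from h import *
d=load('s15');P=cloud(d)
C=np.linalg.inv(d['C']);p=np.array([.4895,-.3226,.0691,1]);q=C@p;print('tcp px',d['f']*q[0]/q[2]+d['cx'],d['f']*q[1]/q[2]+d['cy'])
for v in range(158,184,2):print(v,[ (P[v,u].round(3).tolist()) for u in (174,177,180)])
crop('s15',155,145,225,205,11,'s15d')
"
```

```text
tcp px 178.9347985348267 176.19099277213388
158 [[0.503, -0.325, 0.148], [0.499, -0.316, 0.148], [0.489, -0.311, 0.145]]
160 [[0.515, -0.318, 0.147], [0.504, -0.313, 0.143], [0.486, -0.314, 0.135]]
162 [[0.505, -0.326, 0.133], [0.501, -0.317, 0.133], [0.494, -0.309, 0.132]]
164 [[0.502, -0.329, 0.123], [0.502, -0.317, 0.126], [0.489, -0.313, 0.12]]
166 [[0.505, -0.328, 0.116], [0.504, -0.315, 0.119], [0.492, -0.312, 0.114]]
168 [[0.503, -0.33, 0.107], [0.5, -0.32, 0.108], [0.489, -0.315, 0.104]]
170 [[0.486, -0.344, 0.087], [0.492, -0.326, 0.095], [0.473, -0.328, 0.085]]
172 [[0.495, -0.338, 0.085], [0.485, -0.332, 0.082], [0.471, -0.33, 0.076]]
174 [[0.501, -0.335, 0.081], [0.49, -0.329, 0.077], [0.477, -0.326, 0.071]]
176 [[0.504, -0.334, 0.074], [0.489, -0.331, 0.067], [0.475, -0.328, 0.061]]
178 [[0.503, -0.335, 0.066], [0.487, -0.334, 0.057], [0.474, -0.33, 0.052]]
180 [[0.505, -0.334, 0.058], [0.497, -0.327, 0.056], [0.479, -0.328, 0.047]]
182 [[0.506, -0.335, 0.05], [0.493, -0.331, 0.045], [0.478, -0.329, 0.037]]
```

View pics/s15d.png

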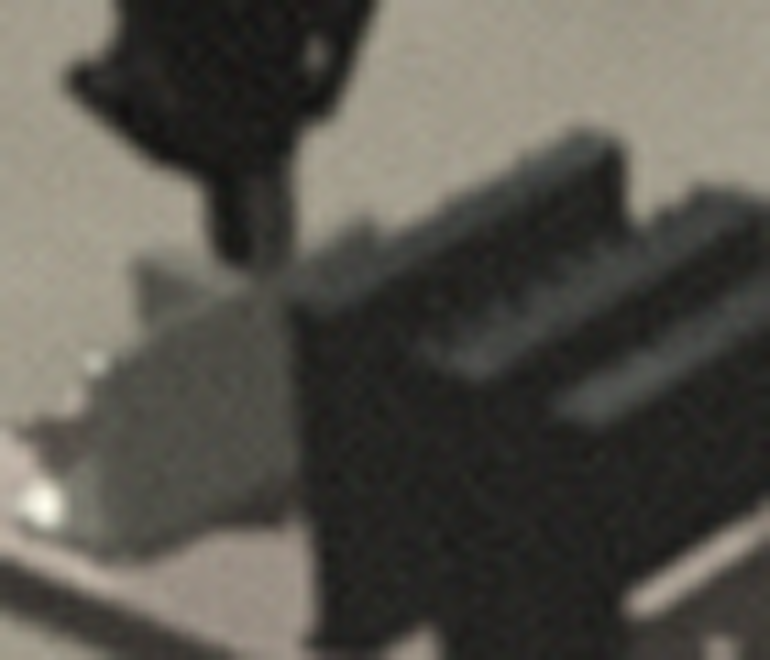

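The stop has not moved. In the scene crop the closed fingertips (crop (250,265)) sit just above the stop's top at z≈0.09, so the tool skimmed over the fin. I'll raise, go back behind the fin, and go lower.

```bash
python3 -m inch '[[[0,0,-8],[0,0,0]],[[-10,0,-4],[0,0,0]],[[-12,0,0],[0,0,0]],[[-14,0,0],[0,0,0]],[[-14,0,0],[0,0,0]],[[-14,0,0],[0,0,0]],[[-14,0,0],[0,0,0]],[[-10,0,0],[0,0,0]],[[0,0,0],[0,0,0]],[[0,0,0],[0,0,0]]]'
python3 -c "
from go import *
show();print(rk(tcp()[1]['ee_pos']))"
python3 -m inch '[[[0,0,10],[0,0,0]],[[0,0,10],[0,0,0]],[[0,0,9],[0,0,0]],[[0,0,8],[0,0,0]],[[0,0,0],[0,0,0]],[[0,0,0],[0,0,0]]]'
python3 -c "
from go import *
show();print(rk(tcp()[1]['ee_pos']));grab('wrist','w16');grab('scene','s16');crop('s16',145,130,225,205,9.5,'s16d')"
```

```text
time_s: 22.68
ee_pos: [0.4753, -0.411, 0.0809]
tcp_rot: [0.761, 0.649, -0.001, 0.0]
force: [0.2, 1.7, -0.1]
opening: 0.0
t 22.68 p [ 0.4753 -0.411   0.0809] x [ 0.157  0.988 -0.003] z [-0.002 -0.002 -1.   ] F [ 0.2  1.7 -0.1] op 0.0 q [-0.84  0.45 -0.01  1.11 -0.    0.88]
[-0.0003 -0.1555]
time_s: 23.18
ee_pos: [0.4754, -0.4099, 0.0435]
tcp_rot: [0.76, 0.65, -0.002, -0.0]
force: [-0.5, -0.0, 0.2]
opening: 0.0001
t 23.18 p [ 0.4754 -0.4099  0.0435] x [ 0.155  0.988 -0.002] z [-0.002 -0.002 -1.   ] F [-0.5 -0.   0.2] op 0.0001 q [-0.84  0.47 -0.07  1.03 -0.    0.88]
[-0.0003 -0.1544]
```

View pics/w16.png

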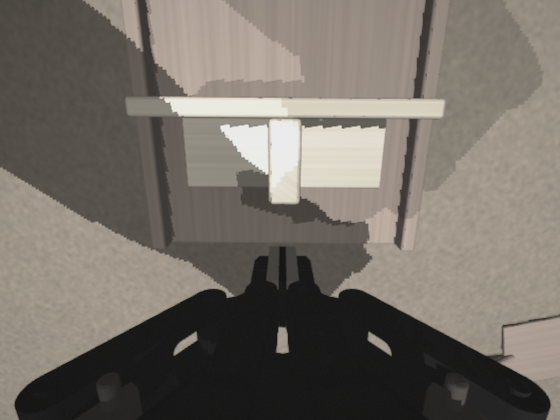

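View pics/s16d.png

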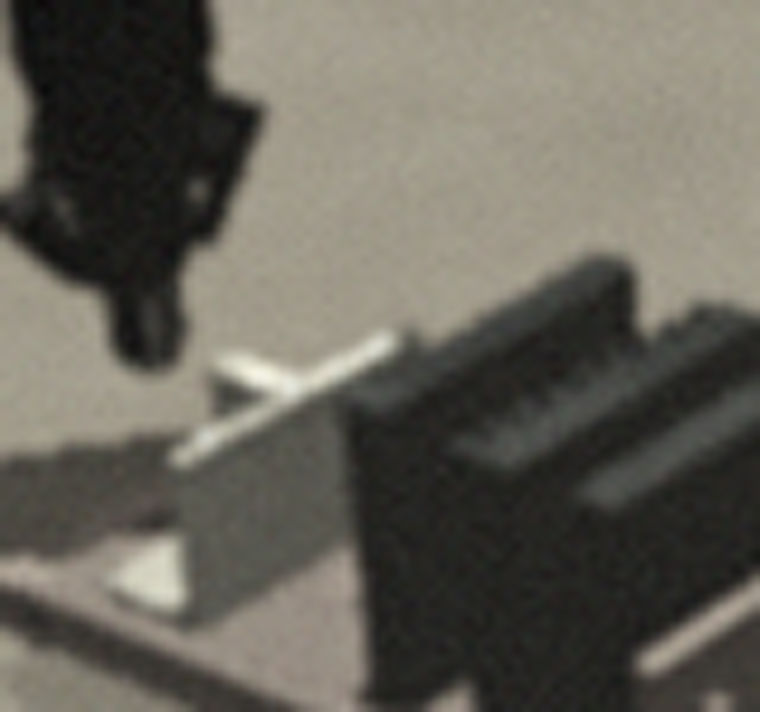

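```bash
python3 -c "
from h import *
d=load('s16');P=cloud(d);C=np.linalg.inv(d['C'])
for z in (.0435,.0625,.08):
  q=C@np.array([.4754,-.4099,z,1]);print(z,'px',(d['f']*q[0]/q[2]+d['cx']).round(1),(d['f']*q[1]/q[2]+d['cy']).round(1))
for v in range(156,174,2):print(v,[ (P[v,u].round(3).tolist()) for u in (159,161,163)])
"
```

```text
0.0435 px 161.8 175.4
0.0625 px 161.3 170.9
0.08 px 160.8 166.7
156 [[0.493, -0.397, 0.135], [0.48, -0.4, 0.128], [0.471, -0.398, 0.124]]
158 [[0.486, -0.404, 0.122], [0.483, -0.398, 0.122], [0.472, -0.398, 0.117]]
160 [[0.493, -0.4, 0.118], [0.478, -0.403, 0.11], [0.463, -0.406, 0.103]]
162 [[0.497, -0.398, 0.112], [0.481, -0.402, 0.104], [0.471, -0.401, 0.099]]
164 [[0.487, -0.407, 0.097], [0.475, -0.407, 0.092], [0.473, -0.4, 0.092]]
166 [[0.489, -0.406, 0.09], [0.484, -0.402, 0.089], [0.479, -0.396, 0.088]]
168 [[0.492, -0.405, 0.084], [0.486, -0.401, 0.082], [0.47, -0.405, 0.073]]
170 [[0.382, -0.496, -0.0], [0.376, -0.491, -0.002], [0.379, -0.478, 0.003]]
172 [[0.394, -0.488, -0.001], [0.39, -0.481, -0.001], [nan, nan, nan]]
```

The visible fingertip ends about 22 mm above the TCP (tip z≈0.067). I'll lower another 9 mm for good overlap with the fin, then push.

```bash
python3 -m inch '[[[0,0,5],[0,0,0]],[[0,0,4],[0,0,0]],[[0,0,0],[0,0,0]]]'
python3 -m inch '[[[5,0,0],[0,0,0]],[[5,0,0],[0,0,0]],[[5,0,0],[0,0,0]],[[4,0,0],[0,0,0]],[[4,0,0],[0,0,0]]]'
python3 -m inch '[[[4,0,0],[0,0,0]],[[4,0,0],[0,0,0]],[[4,0,0],[0,0,0]]]'
python3 -m inch '[[[4,0,0],[0,0,0]],[[4,0,0],[0,0,0]],[[4,0,0],[0,0,0]]]'
python3 -c "
from go import *
show();print(rk(tcp()[1]['ee_pos']));grab('wrist','w17')"
```

```text
time_s: 23.53
ee_pos: [0.4753, -0.4103, 0.0345]
tcp_rot: [0.76, 0.65, -0.001, 0.0]
force: [-0.2, -0.7, -0.1]
opening: 0.0004
time_s: 23.95
ee_pos: [0.4794, -0.3872, 0.0355]
tcp_rot: [0.76, 0.65, -0.001, 0.001]
force: [0.1, 0.6, -0.2]
opening: -0.0
time_s: 24.2
ee_pos: [0.4812, -0.3762, 0.0354]
tcp_rot: [0.76, 0.65, -0.002, 0.001]
force: [-0.0, -2.9, 0.2]
opening: -0.0003
time_s: 24.45
ee_pos: [0.4832, -0.3641, 0.0354]
tcp_rot: [0.76, 0.65, -0.001, 0.001]
force: [0.7, -3.2, 1.0]
opening: -0.0001
t 24.45 p [ 0.4832 -0.3641  0.0354] x [ 0.156  0.988 -0.004] z [-0.001 -0.004 -1.   ] F [ 0.7 -3.2  1. ] op -0.0001 q [-0.78  0.44 -0.14  0.98 -0.    0.94]
[ 0.0002 -0.1079]
```

View pics/w17.png

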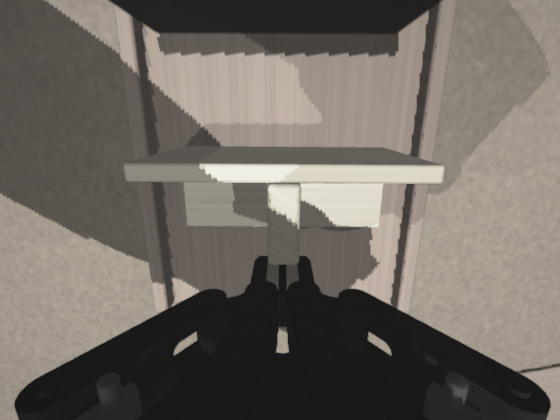

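The push now reads 3 N, matching the slide friction, and the finger butts on the fin. I'll keep pushing.

```bash
python3 -m inch '[[[5,0,0],[0,0,0]],[[5,0,0],[0,0,0]],[[5,0,0],[0,0,0]],[[5,0,0],[0,0,0]],[[5,0,0],[0,0,0]],[[5,0,0],[0,0,0]],[[5,0,0],[0,0,0]],[[5,0,0],[0,0,0]],[[5,0,0],[0,0,0]],[[5,0,0],[0,0,0]]]'
python3 -m inch '[[[2,0,0],[0,0,0]],[[2,0,0],[0,0,0]],[[2,0,0],[0,0,0]],[[2,0,0],[0,0,0]],[[2,0,0],[0,0,0]]]'
python3 -m inch '[[[2,0,0],[0,0,0]],[[2,0,0],[0,0,0]],[[2,0,0],[0,0,0]],[[2,0,0],[0,0,0]],[[2,0,0],[0,0,0]]]'
python3 -c "
from go import *
show();print(rk(tcp()[1]['ee_pos']));grab('wrist','w18');grab('scene','s18');crop('s18',145,130,245,205,8,'s18d')"
```

```text
time_s: 25.33
ee_pos: [0.4908, -0.3142, 0.035]
tcp_rot: [0.76, 0.65, -0.001, 0.001]
force: [1.8, -5.1, 1.4]
opening: 0.0
time_s: 25.75
ee_pos: [0.4922, -0.3048, 0.0349]
tcp_rot: [0.76, 0.65, -0.002, 0.001]
force: [0.7, -3.0, 2.2]
opening: 0.0003
time_s: 26.17
ee_pos: [0.4937, -0.2955, 0.0349]
tcp_rot: [0.76, 0.65, -0.002, 0.001]
force: [0.2, -6.9, 0.9]
opening: 0.0003
t 26.17 p [ 0.4937 -0.2955  0.0349] x [ 0.156  0.988 -0.004] z [-0.002 -0.004 -1.   ] F [ 0.2 -6.9  0.9] op 0.0003 q [-0.68  0.4  -0.22  0.95 -0.    1.04]
[-0.0002 -0.0385]
```

View pics/w18.png

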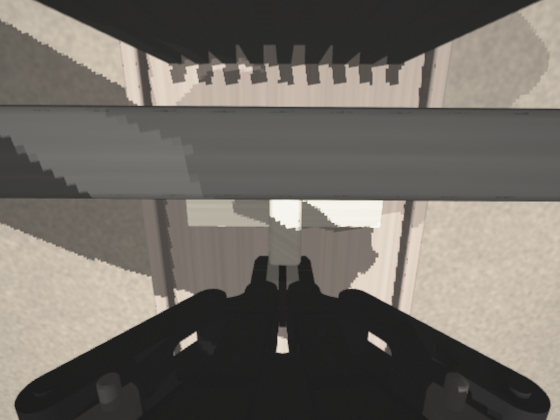

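View pics/s18d.png

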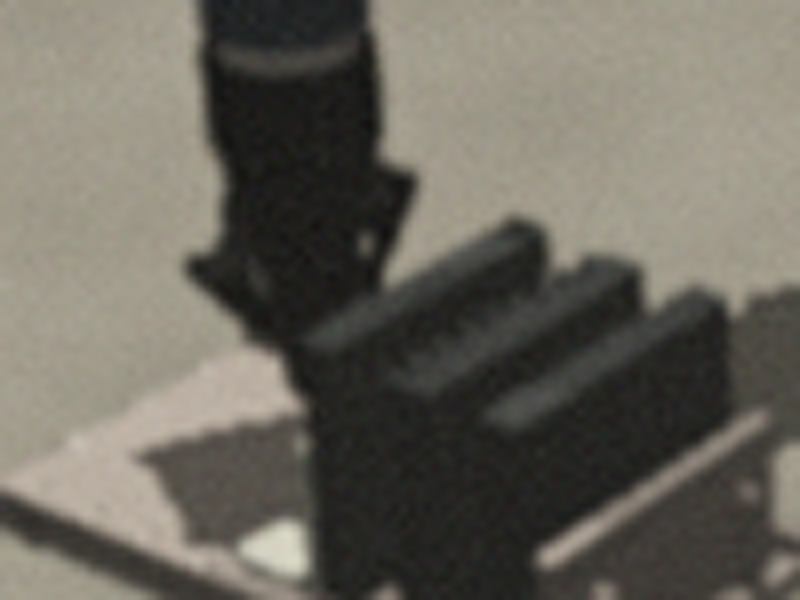

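The force is 7 N: the smooth plate is sliding along upright. I'll continue at 2.5 mm per row (30 mm/s).

```bash
python3 -m inch '[[[2.5,0,0],[0,0,0]],[[2.5,0,0],[0,0,0]],[[2.5,0,0],[0,0,0]],[[2.5,0,0],[0,0,0]],[[2.5,0,0],[0,0,0]],[[2.5,0,0],[0,0,0]],[[2.5,0,0],[0,0,0]],[[2.5,0,0],[0,0,0]]]'
python3 -m inch '[[[2.5,0,0],[0,0,0]],[[2.5,0,0],[0,0,0]],[[2.5,0,0],[0,0,0]],[[2.5,0,0],[0,0,0]],[[2.5,0,0],[0,0,0]],[[2.5,0,0],[0,0,0]]]'
python3 -c "
from go import *
show();print(rk(tcp()[1]['ee_pos']));grab('wrist','w19');grab('scene','s19');crop('s19',145,130,245,205,8,'s19d')"
```

```text
time_s: 26.93
ee_pos: [0.497, -0.2757, 0.0349]
tcp_rot: [0.76, 0.65, -0.002, 0.001]
force: [0.6, -5.9, 1.0]
opening: 0.0003
time_s: 27.43
ee_pos: [0.4993, -0.2617, 0.035]
tcp_rot: [0.76, 0.649, -0.002, 0.002]
force: [-0.1, -9.9, 0.6]
opening: 0.0
t 27.43 p [ 0.4993 -0.2617  0.035 ] x [ 0.157  0.988 -0.006] z [-0.001 -0.005 -1.   ] F [-0.1 -9.9  0.6] op 0.0 q [-0.63  0.38 -0.25  0.94 -0.01  1.1 ]
[-0.     -0.0042]
```

View pics/s19d.png

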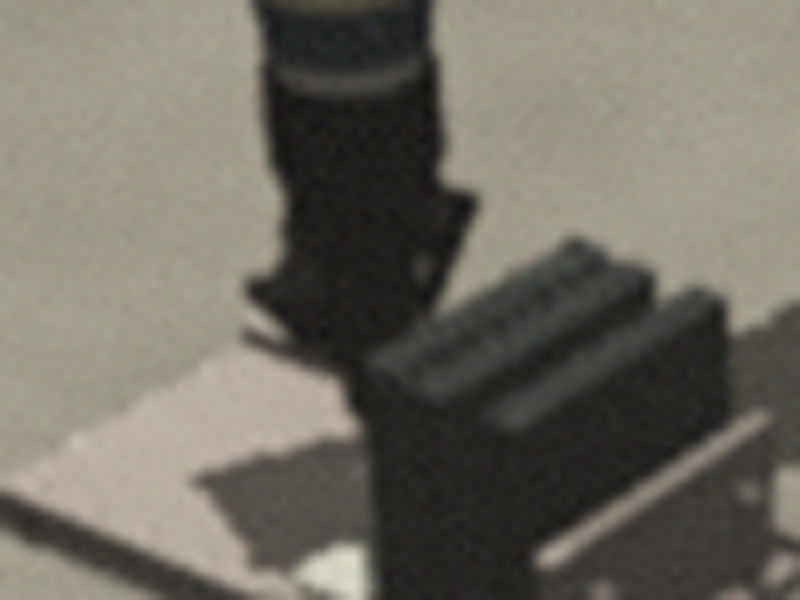

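The force is 9.9 N: smooth and ribbed are together and sliding. I'll continue, then go slower near the end.

```bash
python3 -m inch '[[[2.5,0,0],[0,0,0]],[[2.5,0,0],[0,0,0]],[[2.5,0,0],[0,0,0]],[[2.5,0,0],[0,0,0]],[[2.5,0,0],[0,0,0]],[[2.5,0,0],[0,0,0]],[[2.5,0,0],[0,0,0]]]'
python3 -m inch '[[[2,0,0],[0,0,0]],[[2,0,0],[0,0,0]],[[2,0,0],[0,0,0]],[[1.5,0,0],[0,0,0]]]'
python3 -c "
from go import *
show();print(rk(tcp()[1]['ee_pos']))"
```

```text
time_s: 28.12
ee_pos: [0.5022, -0.2444, 0.035]
tcp_rot: [0.76, 0.649, -0.002, 0.002]
force: [0.3, -9.4, 0.9]
opening: -0.0
time_s: 28.45
ee_pos: [0.5033, -0.2375, 0.035]
tcp_rot: [0.761, 0.649, -0.003, 0.002]
force: [0.8, -12.3, 0.2]
opening: 0.0002
t 28.45 p [ 0.5033 -0.2375  0.035 ] x [ 0.157  0.988 -0.007] z [-0.001 -0.006 -1.   ] F [  0.8 -12.3   0.2] op 0.0002 q [-0.59  0.37 -0.27  0.93 -0.01  1.14]
[0.0001 0.0203]
```

```bash
python3 -m inch '[[[1,0,0],[0,0,0]],[[1,0,0],[0,0,0]],[[1,0,0],[0,0,0]]]'
python3 -m inch '[[[1,0,0],[0,0,0]],[[1,0,0],[0,0,0]]]'
python3 -m inch '[[[1,0,0],[0,0,0]],[[1,0,0],[0,0,0]]]'
python3 -c "
from go import *
show();print(rk(tcp()[1]['ee_pos']))"
```

```text
time_s: 28.7
ee_pos: [0.5038, -0.2347, 0.035]
tcp_rot: [0.761, 0.649, -0.003, 0.002]
force: [0.3, -12.6, 0.4]
opening: 0.0002
time_s: 28.87
ee_pos: [0.5039, -0.2338, 0.035]
tcp_rot: [0.761, 0.649, -0.004, 0.003]
force: [-1.8, -21.6, -2.5]
opening: -0.0002
time_s: 29.03
ee_pos: [0.5039, -0.2338, 0.0351]
tcp_rot: [0.761, 0.648, -0.005, 0.004]
force: [-5.4, -31.9, -4.0]
opening: 0.0001
t 29.03 p [ 0.5039 -0.2338  0.0351] x [ 0.159  0.987 -0.013] z [-0.003 -0.012 -1.   ] F [ -5.4 -31.9  -4. ] op 0.0001 q [-0.58  0.37 -0.27  0.93 -0.01  1.15]
[0.0001 0.024 ]
```

The pack is against the wall (the position has stopped and the force rises about 5 N per mm; now 32 N). I'll ease back to about 22 N and hold.

```bash
python3 -m inch '[[[-1.5,0,0],[0,0,0]],[[0,0,0],[0,0,0]]]'
python3 -m inch '[[[0,0,0],[0,0,0]],[[0,0,0],[0,0,0]],[[0,0,0],[0,0,0]]]'
```

```text
time_s: 29.2
ee_pos: [0.5039, -0.2338, 0.035]
tcp_rot: [0.761, 0.649, -0.004, 0.003]
force: [-2.1, -19.2, -1.1]
opening: 0.0002
time_s: 29.45
ee_pos: [0.5039, -0.2338, 0.035]
tcp_rot: [0.761, 0.649, -0.004, 0.003]
force: [-2.3, -19.5, -2.3]
opening: 0.0002
```

Held at 19.5 N for over 0.4 s. TCP y 0.024 puts the stop face at about 0.080, so free length is about 70 mm. I'll back away.

```bash
python3 -m inch '[[[-3,0,0],[0,0,0]],[[-5,0,0],[0,0,0]],[[-10,0,0],[0,0,0]],[[-15,0,0],[0,0,0]],[[-15,0,0],[0,0,0]],[[0,0,-25],[0,0,0]],[[0,0,-35],[0,0,0]],[[0,0,-35],[0,0,0]],[[0,0,-35],[0,0,0]],[[0,0,-35],[0,0,0]]]'
python3 -m inch '[[[0,0,-35],[0,0,0]],[[0,0,-35],[0,0,0]],[[0,0,0],[0,0,0]],[[0,0,0],[0,0,0]]]'
python3 -c "
from go import *
show();print(rk(tcp()[1]['ee_pos']));grab('wrist','w20');grab('scene','s20');crop('w20',150,40,420,240,2.9,'w20c');crop('s20',145,130,245,205,8,'s20d')"
```

```text
time_s: 30.28
ee_pos: [0.4962, -0.2783, 0.2015]
tcp_rot: [0.76, 0.649, -0.002, 0.0]
force: [0.8, -0.8, -0.4]
opening: 0.0004
time_s: 30.62
ee_pos: [0.4972, -0.2786, 0.2718]
tcp_rot: [0.76, 0.649, -0.001, 0.003]
force: [0.3, 0.0, -0.3]
opening: 0.0001
t 30.62 p [ 0.4972 -0.2786  0.2718] x [ 0.156  0.988 -0.005] z [ 0.002 -0.005 -1.   ] F [ 0.3  0.  -0.3] op 0.0001 q [-0.66  0.28  0.22  1.51 -0.    1.07]
[ 0.0006 -0.0213]
```

View pics/w20.png

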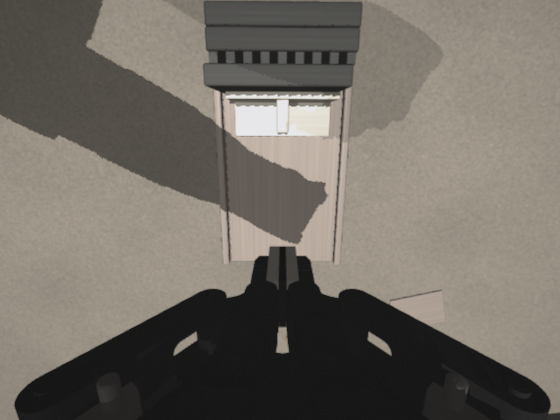

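View pics/s20d.png

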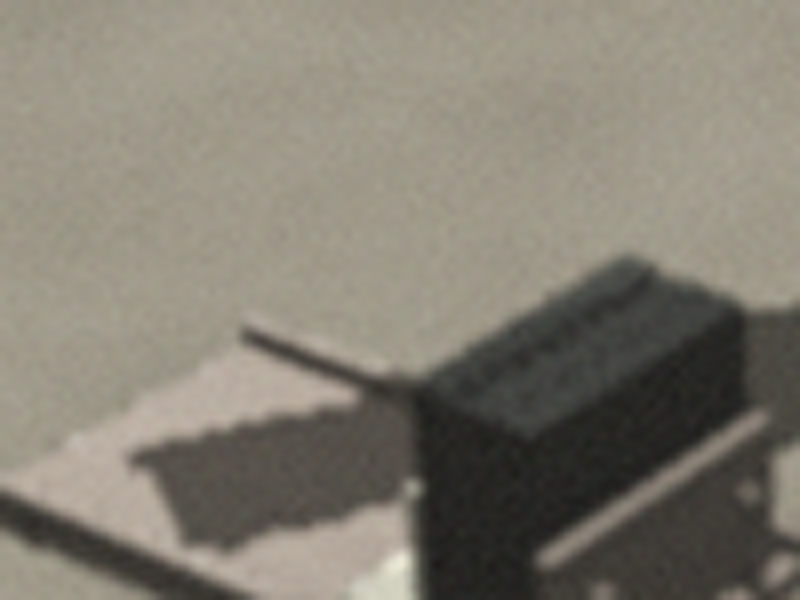

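The pack is tight and square: resident, ribbed, smooth, stop. A last numeric check before handing in:

```bash
python3 -c "
from h import *
d=load('w20');T=lambda u,v,z=.142:rk(ray(d,u,v,z))
print('smooth rear',T(206,86),T(350,87),'resident front',T(206,3),T(360,3))
P=cloud(d)
for v in (96,100,110,125,131):print(v,P[v,283].round(3),rk(P[v,283]))
for v in (12,38,76):print('top z',v,P[v,[215,283,345]][:,2].round(3))
"
```

```text
smooth rear [-0.0711  0.0809] [0.0648 0.0803] resident front [-0.0661  0.1485] [0.0689 0.1488]
96 [ 0.514 -0.183  0.088] [0.0018 0.0756]
100 [ 0.513 -0.187  0.089] [0.0018 0.0713]
110 [ 0.511 -0.198  0.089] [0.0019 0.0606]
125 [ 0.509 -0.214  0.088] [0.0019 0.0442]
131 [ 0.508 -0.221  0.09 ] [0.0019 0.0376]
top z 12 [0.143 0.143 0.143]
top z 38 [0.142 0.143 0.142]
top z 76 [0.143 0.143 0.142]
```

All consistent: smooth rear face at y≈0.080 (70 mm pack), all tops at 0.142–0.143 m, offsets within about 4 mm. I'll hand in.

```bash
python3 -c "
from plant import hand_in
print(hand_in())"
```

```text
the job is handed in; nothing more can be done
None
```

Both plates are in the rack next to the resident plate, ribbed in the middle and smooth last. The stop is closed against them and the job was handed in at about 31 s. No verdict was reported.

- **Pressing:** The force peaked at 32 N on the tool when the pack met the wall. I then held about 19.5 N for over 0.4 s and backed off.
- **Last checks:** The pack measured about 70 mm long, so free length is about 70 mm. All three plates are level on the floor (tops at 0.142–0.143 m), square to the rack, and at most about 4 mm off its middle line. Nothing is touching the robot. I did not measure the pan, shaker and turner again at the end, but no move went near them and no unexpected force appeared.
- **Failed try:** The first push passed over the stop's fin without touching it, because the visible tips of the closed fingers end about 22 mm above the stated tool point. I saw that the stop had not moved, backed off, went lower and pushed again.

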